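Refit the spindle stack of a bench sander and lock it

ROBOT

A 6-joint arm with a two-finger parallel gripper is mounted at the origin on the work surface. World frame = base frame: x ahead of the robot, y to its left, z up, the work surface at z = 0. Lengths are in m, angles in rad, forces in N, time in s.
With the tool pointing down it reaches from about 0.375 to 0.9 m from the base axis. Payload 3.1 kg.
Tool frame: the origin (TCP) lies midway between the tips of the shut fingers; the grasp point (between the pads) lies 19 mm behind it; z points along the fingers, y is the line along which they close (so a half turn about z gives the same grasp; the last joint's range is limited). The gripper opens to 85 mm and grips with 20 to 120 N. Pads are 22 mm wide; open, the fingers measure 114 mm over their backs; the gripper's body (76 mm by 85 mm) begins 54 mm behind the grasp point. The pads swing forward as they close: fully open they stand 13 mm farther back than shut.
Start: joints at [-1.409, 0.527, 1.433, -0, 1.181, -0.178], TCP at [0.209, -0.589, 0.2] pointing down, gripper open.
Joint ranges: [-3.08, 3.08], [-0.75, 2.2], [0.22, 2.44], [-1.43, 4.57], [0, 2.65], [-2.85, 2.85]. Speed limits (rad/s): [2.79, 2.79, 3.14, 3.14, 3.14, 3.14].

INTERFACE

Orientations are given as a unit quaternion [x, y, z, w].
In Python, from station import manip gives the robot as it stands. The module is installed in compiled form; this text tells all that it offers.
- The arm moves only by the tool apply_moves, never from a script. Its arguments are lists of equal length, an entry for each row: "claw": the gripper's target within -1 to 1 (fully open at 1, half-way at 0, shut at -1); "travel": the shift along the tool's x, y, z scaled (see below), a list of three; "turn": the turn, a rotation vector about the tool's x, y, z scaled (see below), a list of three. In form: {"claw": [claw, ...], "travel": [[dx, dy, dz], ...], "turn": [[rx, ry, rz], ...]}. A call has 1 to 5 rows; each row is the pose to reach, as a shift and turn from the pose commanded when the call began, along the tool's axes at that moment, turning the shorter way round; what a row does not reach only later rows make up. The controller multiplies each number of a shift by 800 mm and each number of a turn by 180 degrees. A row lasts 1/12 s, in which the tool goes at most 41.7 mm and 7.16 degrees, less where a joint would pass 70% of its speed; a pose out of reach is approached as far as the arm can. A call with a number of a shift or a turn outside -1 to 1 is refused whole. A call with a gripper value outside its range is refused whole. The fingers move at their own pace and stop on an object; "newtons" is the grip in N (left out, the last holds). Time passes only in rows, so rows that repeat a pose let the fingers close. It gives the time, the measured TCP pose, the force, the opening and the grip force at its end, in the units of the state.
- manip.sense(): the state, without advancing time (a new reading comes with each control period).
- manip.snapshot(name): name is "scene" or "top"; returns a dict with "pixels" (480x640x3 uint8, red, green, blue), "depth" (480x640 float32, m along the optical axis (not along the pixel's ray), 0 where there is no reading), "intrinsics" (3x3 intrinsics, pixels), "R" (3x3) and "t" (3): a world point X has camera coordinates R X + t. Camera axes: x right, y down, z forward; pixel columns grow to the right and rows downward; lengths in m; the calibration is good to about 2 mm. A picture is of the moment at which its call begins.
- manip.sign_off(): hands the job in; it is judged then, once.
The state is a dict: "t": time; "q": joint angles; "qd": joint speeds; "tau": joint torques, N m; "tcp_pos": TCP position; "tool_rot": TCP orientation; "force": force on the tool from outside, world axes, zero at the start; "ft_torque": the same for the moment, N m; "finger_gap": opening from 0.0 (shut) to 1.0 (fully open); "gripper_force": force on a finger pad.
Only numpy, scipy, OpenCV 4.12 (cv2) and the standard library are available. Lean on these libraries where they do the work, as an engineer would, in place of code of your own. Each camera call takes 0.05 s, during which the arm holds its last target. There are 200 camera calls.

TASK

Put the tall spacer on the sander's spindle so that it stands on the bearing, then the washer on top of it, and lock them down with the slotted lock plate: pass it over the spindle's cross pin, press it down against the springy stack, give it a quarter turn and let it spring up so that the pin lies in its cross groove. The spindle may stand turned at any angle, so feel for the pin gently and never force anything (stay under 25 N); leave the short spacer and the big washer where they lie.

Things in the scene. Friction and masses are not known exactly. Their poses are not given: they have to be found in the camera images.
- head: The sander's spindle head, fixed to the bench: grey block 140 x 140 x 30 mm. Origin on the spindle's axis at its underside, z up. Spindle: 19 mm thick up to 80 mm above the origin, then a cone to an 8 mm neck from 85 up, its end tapering from 104 to a 4 mm tip at 111. All heights named here are above this origin. Its axes do not show how the spindle is turned.
- bearing_top (a point): Point on the spindle's axis, 51 mm above the head's origin: the top, at rest, of the steel bearing (46 mm across) round the spindle's foot. The bearing is sprung: pressed from above it gives downward up to 9 mm, starting at 5 N and taking 0.7 N more per mm. The spacer stands on it.
- pin_centre (a point): Centre of the round cross pin through the neck, 97.5 mm above the head's origin; pin 5 mm thick (underside 95, top 100), 17 mm long, domed ends. The pin lies along the head's x axis only loosely: the spindle stands turned up to 1 rad either way, which this point's axes do not show, and a stiff brake (0.8 N m) holds it there.
- spacer: The tall spacer: aluminium tube 32 mm across, 30 mm tall, bore 22 mm, standing on the bench. Origin at the centre of its underside, z along its axis.
- washer: The washer: steel ring 44 mm across, 6 mm thick, bore 22 mm, lying flat. Origin at the centre of its underside, z along its axis.
- lock_plate: The lock plate: oblong steel block 50 (x) x 34 (y) x 14 mm (z), lying flat, right way up. Origin at the centre of its underside. From below: a square recess 23 x 23 mm, 6 mm deep; from there up, an 11 mm square hole for the neck, crossed by a slot along x. If the slot misses the pin, the plate stops with its underside 94 mm above the head's origin.
- plate_top (a point): Centre of the lock plate's top, 14 mm above its origin. Slot along the plate's x, right through: 23 x 7.5 mm, passes the pin within about 0.25 rad. Cross groove along y in the top: 11 mm wide, 2.5 deep, takes the pin after a quarter turn either way. Underside heights over the head's origin: on the washer 87, below 81 to turn under the pin, locked 83.5.
- short_spacer: A spare, not to be used: aluminium tube 32 mm across, only 14 mm tall, bore 22 mm. Origin at the centre of its underside.
- big_washer: A spare, not to be used: steel ring 58 mm across, 5 mm thick, bore 28 mm. Origin at the centre of its underside.
Mind the look-alikes: they are no part of the job. Of the things that look like the lock_plate, the middle-sized one is meant. Leave any red look-alike of the washer alone.

How it is judged:
On the way, in this order (a step that is already met when the one before it is completed fails the run):
1. the tall spacer stands on the bearing, round the spindle, let go (horizontal distance between spacer and head below 0.004 m and z of spacer in the frame of head between 0.047 and 0.053 m and angle between spacer's own z axis and vertical below 0.1 rad and contact force between spacer and the fingers below 0.1 N), for 0.2 s.
2. the washer lies on the tall spacer, round the spindle, let go (horizontal distance between each of spacer, washer and head below 0.004 m and z of spacer in the frame of head between 0.047 and 0.053 m and angle between each of spacer, washer's own z axis and vertical below 0.1 rad and z of washer in the frame of head between 0.077 and 0.083 m and contact force between washer and the fingers below 0.1 N), for 0.2 s.
At the end, for the whole second after the job is handed in: Spacer on bearing, washer on spacer, lock plate on washer, all level to 0.1 rad, within 4 mm of the spindle axis, at rest; plate sprung up with the pin in its cross groove: undersides 45.8-49.8, 75.8-79.8 and 82.2-85.0 mm above the head's origin (horizontal distance between each of spacer, washer, lock_plate and head below 0.004 m and z of spacer in the frame of head between 0.0458 and 0.0498 m and angle between each of spacer, washer, lock_plate's own z axis and vertical below 0.1 rad and z of washer in the frame of head between 0.0758 and 0.0798 m and z of lock_plate in the frame of head between 0.0822 and 0.085 m and linear speed of each of spacer, washer, lock_plate below 0.01 m/s); the robot touches nothing.
It fails at once if spacer, washer or lock plate is pressed on the head or its spindle with more than 25 N (contact force between any of spacer, washer, lock_plate and head above 25 N).
It fails at once if the lock plate is pressed on the washer with more than 25 N (contact force between lock_plate and washer above 25 N).
It fails at once if a spare part (short spacer, big washer) is moved more than 30 mm (distance of any of short_spacer, big_washer from where it was at the start of the episode above 0.03 m).
It also fails if it takes over 72 s, if anything falls off the work surface, if the arm or the gripper's body presses on something with over 40 N, if the wrist force passes 120 N, or if a joint passes its speed limit or range.

## Working session

There is one attempt and no reset: what is moved stays moved. The work goes in short steps, Python scripts to look and compute and a tool call to move; the robot and the scene stay as the last step left them, time stands still between calls to the robot, and variables do not carry over. Pictures are saved under pics/ and viewed, at most 10 in all, crops included, and the job is handed in when it is done.

Besides the shell and the picture viewer there is one more tool, called after "Call:" by a JSON object that holds its "api" and its "payload". apply_moves: Moves the arm, as the interface text tells. Shifts and turns lie within -1 to 1; 1 stands for 800 mm of shift or 180 degrees of turn. Its arguments: {"type":"object","properties":{"claw":{"type":"array","items":{"type":"number"}},"travel":{"type":"array","items":{"type":"array","items":{"type":"number"}}},"turn":{"type":"array","items":{"type":"array","items":{"type":"number"}}},"newtons":{"type":"number"}},"required":["claw","travel","turn"]}

```bash
mkdir -p pics; python3 - <<'E'
from station import manip
import cv2,numpy as np
for n in("scene","top"):
    s=manip.snapshot(n); cv2.imwrite(f"pics/{n}0.png",s["pixels"][:,:,::-1]); np.savez(f"{n}0.npz",**s)
    print(n,s["intrinsics"].tolist(),s["R"].round(3).tolist(),s["t"].round(3).tolist())
s=manip.sense();print(s)
E
```

```text
scene [[453.31617017789165, 0.0, 323.7783869720997], [0.0, 453.31617017789165, 240.85525139007456], [0.0, 0.0, 1.0]] [[0.681, 0.732, -0.023], [0.384, -0.383, -0.84], [-0.624, 0.563, -0.542]] [-0.349, -0.113, 1.135]
top [[567.8639087458674, 0.0, 314.9758831843037], [0.0, 567.8639087458674, 242.5995749917343], [0.0, 0.0, 1.0]] [[0.011, -1.0, -0.007], [-0.998, -0.01, -0.061], [0.061, 0.008, -0.998]] [0.032, 0.504, 1.141]
{'t': 0.1, 'q': array([-1.40850083e+00,  5.28380036e-01,  1.43377586e+00, -7.79340512e-06,
        1.18139381e+00, -1.78507871e-01]), 'qd': array([-9.89094754e-04, -1.74114625e-03, -2.27539721e-03,  5.04038797e-04,
        3.44005118e-05,  1.61367259e-03]), 'tau': array([ 2.66249926e-04, -4.43304598e+01, -1.78585821e+01, -3.01212040e-04,
        3.89678913e-03, -6.45740698e-06]), 'tcp_pos': array([ 0.20880821, -0.58834194,  0.19912679]), 'tool_rot': array([ 9.85516006e-01,  1.69579609e-01,  4.32863906e-06, -9.78525931e-04]), 'force': array([1.1643718 , 0.21680066, 0.247116  ]), 'ft_torque': array([-0.00474832,  0.00586429,  0.02333594]), 'gripper_force': 0.0, 'finger_gap': 0.998271471327892}
```

View pics/top0.png

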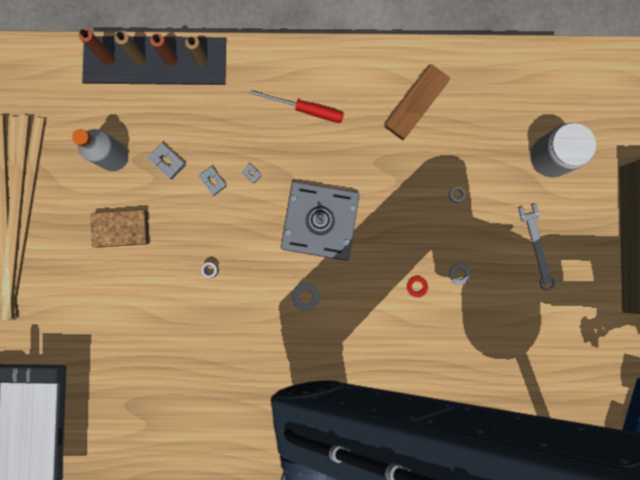

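View pics/scene0.png

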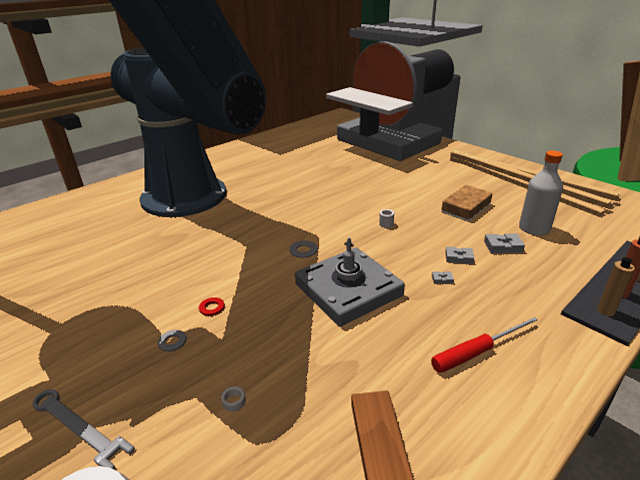

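The top view shows the tall spacer at (210,269), the middle plate at (212,180), the head at (320,219) and the washer at (460,273). The red decoy is at (417,287), the big washer at (306,296) and the short spacer at (458,194). Next I'll enlarge these.

```bash
cat > h.py <<'E'
import numpy as np,cv2
def ray(s,u,v,z):
    K,R,t=s["intrinsics"],s["R"],s["t"]; c=-R.T@t
    d=R.T@np.linalg.solve(K,[u,v,1.]); return c+d*(z-c[2])/d[2]
def cloud(s):
    K,R,t=s["intrinsics"],s["R"],s["t"]; D=s["depth"]; v,u=np.mgrid[:480,:640]
    P=np.linalg.solve(K,np.stack([u,v,np.ones_like(u)]).reshape(3,-1).astype(float))*D.ravel()
    X=(R.T@(P-t[:,None])).T.reshape(480,640,3); X[D==0]=np.nan; return X
def proj(s,X):
    p=s["intrinsics"]@(s["R"]@np.asarray(X)+s["t"]); return p[:2]/p[2]
E
python3 - <<'E'
from h import *
s=np.load("top0.npz");c=np.load("scene0.npz")
def crop(s,u,v,n,k):
    im=s["pixels"][v-n:v+n,u-n:u+n,::-1]; return cv2.resize(im,(k,k),interpolation=cv2.INTER_CUBIC)
a=np.hstack([crop(s,320,219,20,260),crop(s,212,180,20,260),crop(s,460,273,20,260)])
b=np.hstack([crop(s,210,269,20,260),crop(c,349,262,30,260),crop(c,172,340,20,260)])
cv2.imwrite("pics/m.png",np.vstack([a,b]))
X=cloud(s)
for n,(u,v,r) in dict(head=(320,219,45),spacer=(210,269,14),plate=(212,180,17),plateB=(167,160,22),plateS=(252,173,12),washer=(460,273,14),short=(458,194,13),big=(306,296,17),red=(417,287,14)).items():
    P=X[v-r:v+r,u-r:u+r].reshape(-1,3);P=P[np.isfinite(P[:,2])]
    z0=np.percentile(P[:,2],99.0); 
    for lo in (0.004,):
        Q=P[P[:,2]>lo]
        print(n,len(Q),Q.mean(0).round(4),((Q.min(0)+Q.max(0))/2).round(4),np.ptp(Q,0).round(4),"zp",np.percentile(Q[:,2],[10,50,90,99]).round(4), cv2.minAreaRect((Q[:,:2]*1000).astype(np.float32)))
E
```

```text
head 4851 [0.5471 0.0287 0.0314] [0.5537 0.0288 0.0587] [0.1849 0.1844 0.1094] zp [0.0263 0.0297 0.0349 0.0818] ((554.2214965820312, 28.552963256835938), (184.20944213867188, 183.7144012451172), 0.5696693658828735)
spacer 167 [0.446  0.2506 0.0233] [0.4474 0.2539 0.0195] [0.0533 0.0455 0.0309] zp [0.0075 0.0271 0.0316 0.0333] ((446.8992004394531, 254.02154541015625), (60.79373550415039, 37.947025299072266), 17.64142417907715)
plate 383 [0.6295 0.2517 0.0123] [0.6287 0.2557 0.0128] [0.0604 0.0641 0.0173] zp [0.0087 0.0126 0.0156 0.0181] ((631.6945190429688, 257.4632263183594), (70.9930648803711, 53.30531311035156), 70.5260238647461)
plateB 664 [0.6698 0.3466 0.0156] [0.6742 0.3465 0.0135] [0.0902 0.0881 0.019 ] zp [0.0104 0.0165 0.0196 0.0221] ((674.6863403320312, 346.6730041503906), (88.02318572998047, 90.13874053955078), 88.98130798339844)
plateS 180 [0.6466 0.1714 0.0087] [0.6492 0.1692 0.0091] [0.0461 0.0459 0.0101] zp [0.0051 0.0087 0.0118 0.0137] ((647.7434692382812, 169.24761962890625), (47.66062927246094, 43.78101348876953), 83.47549438476562)
washer 211 [ 0.4431 -0.2581  0.0064] [ 0.4408 -0.2589  0.0071] [0.0447 0.0549 0.0061] zp [0.0044 0.0062 0.0085 0.01  ] ((442.3080749511719, -260.2339172363281), (53.89933395385742, 42.53568649291992), 83.7793960571289)
short 128 [ 0.6058 -0.2522  0.0119] [ 0.603  -0.2557  0.0119] [0.0373 0.0435 0.0158] zp [0.0071 0.0126 0.016  0.0185] ((602.6812744140625, -255.9131317138672), (43.22004699707031, 37.410587310791016), 89.02384948730469)
big 285 [0.395  0.0568 0.0059] [0.3955 0.0533 0.0074] [0.0677 0.0638 0.0069] zp [0.0043 0.0056 0.0078 0.0102] ((396.76348876953125, 56.65611267089844), (61.94490432739258, 61.35646057128906), 11.169319152832031)
red 216 [ 0.4166 -0.1705  0.0062] [ 0.4153 -0.1703  0.0083] [0.0487 0.049  0.0085] zp [0.0044 0.0059 0.0085 0.0107] ((415.0287780761719, -170.4014434814453), (49.48357391357422, 47.4586181640625), 2.590378999710083)
```

View pics/m.png

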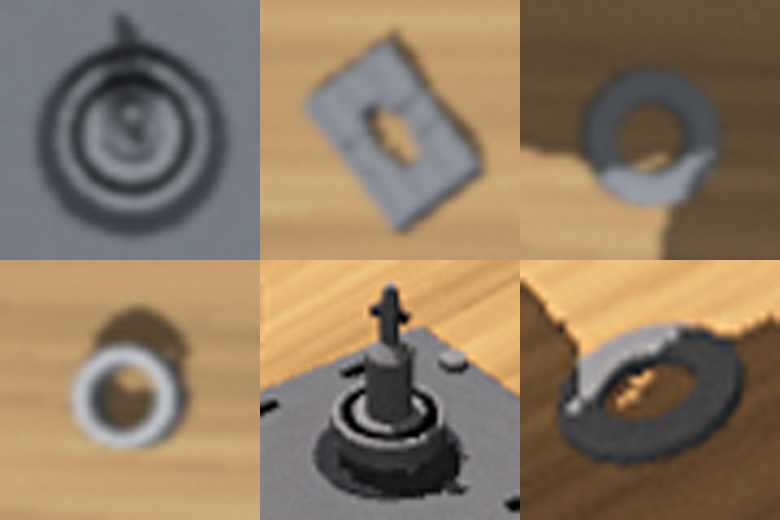

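The montage gives these centres: plate (212.3,180.5) with its long axis about 38° in world, washer (459.7,273.7), spacer top (209.1,269.6) and bearing (319.7,219.5). Next I'll compute world positions and take a closer look at the pin.

```bash
cat >> h.py <<'E'
def yaw(q):
    from scipy.spatial.transform import Rotation as Ro
    x=Ro.from_quat(q).as_matrix(); return np.arctan2(x[1,0],x[0,0])
def go(x,y,z,a=None):
    from station import manip
    from scipy.spatial.transform import Rotation as Ro
    s=manip.sense(); R=Ro.from_quat(s["tool_rot"]).as_matrix(); a0=yaw(s["tool_rot"])
    a=a0 if a is None else a
    T=Ro.from_matrix([[np.cos(a),np.sin(a),0],[np.sin(a),-np.cos(a),0],[0,0,-1]]).as_matrix()
    d=R.T@(np.array([x,y,z])-s["tcp_pos"]); w=Ro.from_matrix(R.T@T).as_rotvec()
    print("t",round(s["t"],2),"yaw",round(a0,3),"travel",(d/.8).round(4).tolist(),"turn",(w/np.pi).round(4).tolist(),"rows",np.linalg.norm(d)/.0417,np.degrees(np.linalg.norm(w))/7.16)
E
python3 - <<'E'
from h import *
s=np.load("top0.npz");c=np.load("scene0.npz")
for n,a in dict(spacer=(209.1,269.6,.03),washer=(459.7,273.7,.006),plate=(212.3,180.5,.014),bearing=(319.7,219.5,.051)).items(): print(n,ray(s,*a).round(4))
b=ray(s,319.7,219.5,.051)
print("scene pred bearing,tip",proj(c,b),proj(c,[b[0],b[1],.111]),proj(s,[b[0],b[1],.111]),proj(s,[b[0],b[1],.0975]))
sp=ray(s,209.1,269.6,.03); go(sp[0],sp[1],.15,0.6)
def crop(s,u,v,n,k):
    im=s["pixels"][v-n:v+n,u-n:u+n,::-1]; im=cv2.resize(im,(k,k),interpolation=cv2.INTER_CUBIC); return np.clip(im.astype(float)*1.5,0,255)
cv2.imwrite("pics/m2.png",np.hstack([crop(s,320,217,10,400),crop(c,350,248,12,400)]))
E
```

```text
spacer [0.446  0.2489 0.03  ]
washer [ 0.4433 -0.2592  0.006 ]
plate [0.6291 0.2494 0.014 ]
bearing [0.547  0.0279 0.051 ]
scene pred bearing,tip [348.36232883 265.7860737 ] [348.58891463 236.35224025] [319.72719371 216.23881049] [319.72081147 217.00419678]
t 0.1 yaw 0.341 travel [0.6292, -0.8871, 0.0633] turn [-0.0006, -0.0002, -0.0825] rows 20.8999280008042 2.074179342362092[ WARN:0@0.258] global loadsave.cpp:1063 imwrite_ Unsupported depth image for selected encoder is fallbacked to CV_8U.
```

View pics/m2.png

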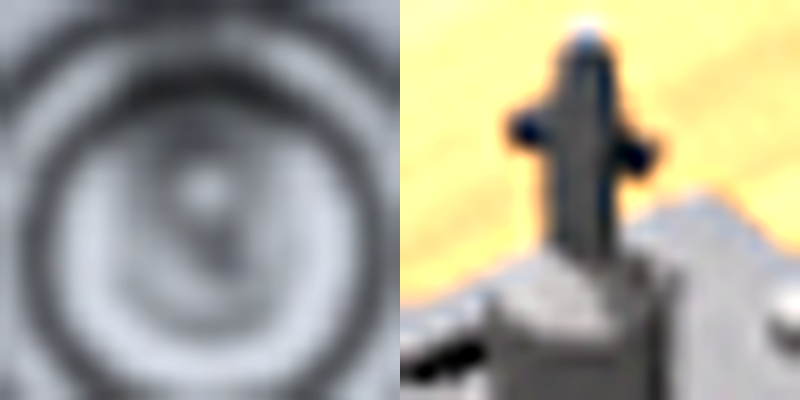

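The pin is clear against the bench in the scene view: stubs at about (515,130) and (655,158) in the crop. That puts it at about 20° in world, and the top view's dark trace at about 15° agrees. The spindle axis is at (0.547, 0.028). Moving to the spacer now.

Call:
{"api": "apply_moves", "payload": {"claw": [1,1,1,1,1], "travel": [[0.504,-0.338,0.05],[0.504,-0.338,0.05],[0.504,-0.338,0.05],[0.504,-0.338,0.05],[0.504,-0.338,0.05]], "turn": [[0,0,-0.0825],[0,0,-0.0825],[0,0,-0.0825],[0,0,-0.0825],[0,0,-0.0825]], "newtons": 30}}

```text
t: 0.52
tcp_pos: [0.3333, -0.4205, 0.1824]
tool_rot: [0.955, 0.295, 0.0, -0.0]
force: [1.5, 0.2, -0.4]
finger_gap: 1.0
gripper_force: 0.0
```

```bash
python3 -c "
from h import *; go(.446,.249,.09,.6)"
```

```text
t 0.52 yaw 0.599 travel [0.5882, -0.6116, 0.1162] turn [-0.0003, -0.0001, -0.0003] rows 16.43093634200586 0.010280756446429158
```

Call:
{"api": "apply_moves", "payload": {"claw": [1,1,1,1,1], "travel": [[0.588,-0.612,0.116],[0.588,-0.612,0.116],[0.588,-0.612,0.116],[0.588,-0.612,0.116],[0.588,-0.612,0.116]], "turn": [[0,0,0],[0,0,0],[0,0,0],[0,0,0],[0,0,0]]}}

```text
t: 0.93
tcp_pos: [0.3665, -0.2167, 0.1543]
tool_rot: [0.955, 0.295, -0.0, -0.0]
force: [0.5, 0.3, 0.0]
finger_gap: 0.999
gripper_force: 0.0
```

Call:
{"api": "apply_moves", "payload": {"claw": [1,1,1,1,1], "travel": [[0.409,-0.4255,0.081],[0.409,-0.4255,0.081],[0.409,-0.4255,0.081],[0.409,-0.4255,0.081],[0.409,-0.4255,0.081]], "turn": [[0,0,0],[0,0,0],[0,0,0],[0,0,0],[0,0,0]]}}

```text
t: 1.35
tcp_pos: [0.4006, -0.0133, 0.1261]
tool_rot: [0.955, 0.295, -0.0, -0.0]
force: [2.4, -0.3, -0.6]
finger_gap: 1.0
gripper_force: 0.0
```

Call:
{"api": "apply_moves", "payload": {"claw": [1,1,1,1,1], "travel": [[0.23,-0.239,0.0455],[0.23,-0.239,0.0455],[0.23,-0.239,0.0455],[0.23,-0.239,0.0455],[0.23,-0.239,0.0455]], "turn": [[0,0,0],[0,0,0],[0,0,0],[0,0,0],[0,0,0]]}}

```text
t: 1.77
tcp_pos: [0.4346, 0.1905, 0.0976]
tool_rot: [0.955, 0.296, -0.0, 0.0]
force: [0.7, -1.5, -0.2]
finger_gap: 1.002
gripper_force: 0.0
```

Call:
{"api": "apply_moves", "payload": {"claw": [0.5,0.5,0.5], "travel": [[0.051,-0.053,0.01],[0.051,-0.053,0.01],[0.051,-0.053,0.01]], "turn": [[0,0,0],[0,0,0],[0,0,0]]}}

```text
t: 2.02
tcp_pos: [0.4453, 0.2502, 0.0894]
tool_rot: [0.955, 0.298, 0.001, -0.0]
force: [0.8, -0.1, 0.4]
finger_gap: 0.752
gripper_force: 0.0
```

```bash
python3 -c "
from h import *; go(.446,.249,.006,.6)"
```

```text
t 2.02 yaw 0.605 travel [-0.0003, 0.0017, 0.1042] turn [-0.0001, -0.0006, 0.0016] rows 1.9998817618912756 0.042949800930737816
```

Call:
{"api": "apply_moves", "payload": {"claw": [0.5,0.5,0.5,0.5,0.5], "travel": [[0,0.0015,0.05],[0,0.0015,0.09],[0,0.0015,0.104],[0,0.0015,0.104],[0,0.0015,0.104]], "turn": [[0,0,0],[0,0,0],[0,0,0],[0,0,0],[0,0,0]]}}

```text
t: 2.43
tcp_pos: [0.4447, 0.2444, 0.0064]
tool_rot: [0.955, 0.295, -0.001, 0.0]
force: [-0.1, -0.3, 0.0]
finger_gap: 0.751
gripper_force: 0.0
```

Call:
{"api": "apply_moves", "payload": {"claw": [-1,-1,-1,-1,-1], "travel": [[0,0,0],[0,0,0],[0,0,0],[0,0,0],[0,0,0]], "turn": [[0,0,0],[0,0,0],[0,0,0],[0,0,0],[0,0,0]], "newtons": 30}}

```text
t: 2.85
tcp_pos: [0.4458, 0.2455, 0.0076]
tool_rot: [0.955, 0.296, 0.001, 0.0]
force: [-0.1, -0.2, -0.2]
finger_gap: 0.039
gripper_force: 0.0
```

Call:
{"api": "apply_moves", "payload": {"claw": [-1,-1,-1,-1,-1], "travel": [[0,0,0],[0,0,0],[0,0,0],[0,0,0],[0,0,0]], "turn": [[0,0,0],[0,0,0],[0,0,0],[0,0,0],[0,0,0]]}}

```text
t: 3.27
tcp_pos: [0.4453, 0.2454, 0.0068]
tool_rot: [0.955, 0.296, -0.0, -0.0]
force: [-0.2, -0.3, 0.0]
finger_gap: -0.003
gripper_force: 0.0
```

```bash
python3 -c "
from h import *; go(.446,.249,.166,.6)"
```

```text
t 3.27 yaw 0.6 travel [0.0032, -0.0032, -0.199] turn [-0.0, 0.0, 0.0] rows 3.8183860361133988 0.0009852170238462438
```

The fingers closed on nothing, so I'll look.

```bash
python3 - <<'E'
from h import *
from station import manip
s=manip.snapshot("scene")
np.savez("scene1.npz",**s)
print(proj(s,[.446,.249,0]),proj(s,[.4453,.2454,.007]),proj(np.load("top0.npz"),[.446,.249,.03]))
cv2.imwrite("pics/s1.png",cv2.resize(s["pixels"][130:330,260:500,::-1],(720,600)))
E
```

```text
[385.93505723 223.7090481 ] [384.77530514 221.43442725] [209.03060134 269.57787583]
```

View pics/s1.png

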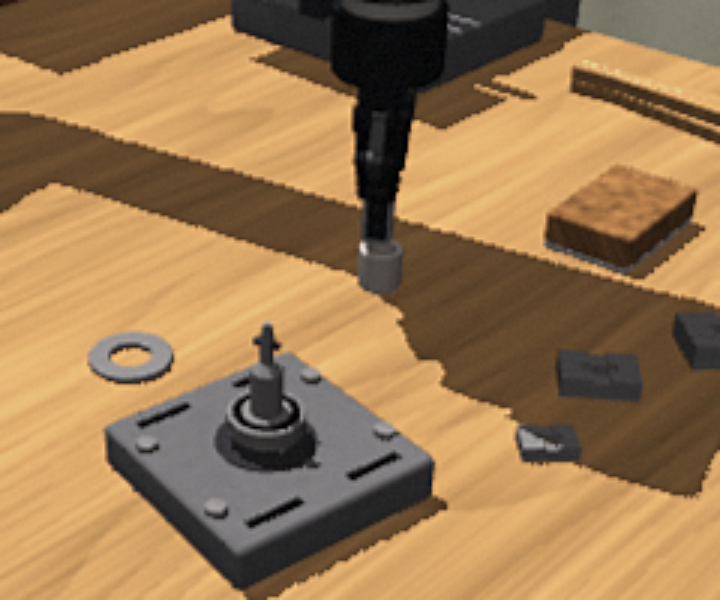

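The tube at crop (380,265) hides the fingertips, so the fingers are either behind it or inside it. Depth will tell.

```bash
python3 - <<'E'
from h import *
s=np.load("scene1.npz");X=cloud(s);X0=cloud(np.load("scene0.npz"))
for v in range(188,228,3): print(v,[tuple((X[v,u]*1000).round().astype(int)) if np.isfinite(X[v,u,0]) else None for u in (381,384,387,390)],(X0[v,387]*1000).round())
E
```

```text
188 [(np.int64(471), np.int64(196), np.int64(114)), (np.int64(476), np.int64(199), np.int64(115)), (np.int64(481), np.int64(202), np.int64(116)), (np.int64(484), np.int64(208), np.int64(115))] [330. 389.  -2.]
191 [(np.int64(466), np.int64(203), np.int64(103)), (np.int64(470), np.int64(207), np.int64(104)), (np.int64(474), np.int64(212), np.int64(103)), (np.int64(480), np.int64(213), np.int64(105))] [343. 373.  -1.]
194 [(np.int64(456), np.int64(215), np.int64(89)), (np.int64(461), np.int64(219), np.int64(89)), (np.int64(466), np.int64(221), np.int64(90)), (np.int64(475), np.int64(220), np.int64(94))] [355. 360.   0.]
197 [(np.int64(443), np.int64(231), np.int64(71)), (np.int64(451), np.int64(232), np.int64(74)), (np.int64(455), np.int64(236), np.int64(74)), (np.int64(455), np.int64(245), np.int64(71))] [364. 349.  -1.]
200 [(np.int64(441), np.int64(234), np.int64(63)), (np.int64(450), np.int64(233), np.int64(66)), (np.int64(457), np.int64(234), np.int64(69)), (np.int64(457), np.int64(244), np.int64(65))] [375. 336.   0.]
203 [(np.int64(442), np.int64(234), np.int64(56)), (np.int64(4
[... 1084 characters left out ...]
int64(240), np.int64(22)), (np.int64(460), np.int64(245), np.int64(22))] [455. 240.  22.]
221 [(np.int64(444), np.int64(234), np.int64(12)), (np.int64(450), np.int64(236), np.int64(14)), (np.int64(456), np.int64(240), np.int64(15)), (np.int64(459), np.int64(246), np.int64(14))] [458. 237.  17.]
224 [(np.int64(445), np.int64(233), np.int64(6)), (np.int64(451), np.int64(237), np.int64(6)), (np.int64(457), np.int64(239), np.int64(8)), (np.int64(460), np.int64(245), np.int64(7))] [457. 239.   8.]
227 [(np.int64(450), np.int64(228), np.int64(2)), (np.int64(452), np.int64(236), np.int64(0)), (np.int64(456), np.int64(241), np.int64(-1)), (np.int64(461), np.int64(245), np.int64(0))] [455. 242.  -1.]
```

```bash
python3 - <<'E'
from h import *
s=np.load("scene1.npz");X=cloud(s)
for v in list(range(140,196,6))+list(range(204,216)): print(v,[(X[v,u]*1000).round().tolist() for u in (382,385,388)], s["pixels"][v,385])
E
```

```text
140 [[458.0, 207.0, 206.0], [461.0, 213.0, 205.0], [460.0, 223.0, 202.0]] [5 9 6]
146 [[458.0, 208.0, 194.0], [463.0, 211.0, 194.0], [468.0, 214.0, 195.0]] [11  9 13]
152 [[460.0, 207.0, 182.0], [463.0, 212.0, 182.0], [468.0, 216.0, 182.0]] [13 12 13]
158 [[458.0, 210.0, 169.0], [465.0, 211.0, 170.0], [467.0, 217.0, 169.0]] [4 3 4]
164 [[458.0, 211.0, 156.0], [464.0, 213.0, 157.0], [469.0, 215.0, 158.0]] [12  9  8]
170 [[463.0, 206.0, 147.0], [468.0, 209.0, 147.0], [473.0, 212.0, 148.0]] [40 38 40]
176 [[nan, nan, nan], [473.0, 204.0, 138.0], [470.0, 217.0, 132.0]] [45 45 45]
182 [[474.0, 194.0, 129.0], [480.0, 196.0, 130.0], [485.0, 200.0, 130.0]] [43 41 42]
188 [[471.0, 199.0, 113.0], [477.0, 201.0, 115.0], [483.0, 203.0, 116.0]] [17 17 19]
194 [[461.0, 212.0, 92.0], [463.0, 220.0, 89.0], [468.0, 223.0, 90.0]] [17 15 15]
204 [[448.0, 230.0, 57.0], [453.0, 233.0, 58.0], [458.0, 237.0, 58.0]] [13 13 12]
205 [[448.0, 230.0, 54.0], [448.0, 240.0, 51.0], [456.0, 239.0, 54.0]] [21 22 23]
206 [[449.0, 229.0, 53.0], [453.0, 234.0, 52.0], [456.0, 239.0, 52.0]] [16 16 16]
207 [[446.0, 232.0, 48.0], [452.0, 235.0, 50.0], [457.0, 239.0, 50.0]] [4 8 9]
208 [[447.0, 231.0, 47.0], [452.0, 235.0, 47.0], [456.0, 241.0, 46.0]] [9 8 8]
209 [[444.0, 235.0, 42.0], [451.0, 237.0, 44.0], [453.0, 244.0, 42.0]] [21 24 23]
210 [[443.0, 237.0, 38.0], [449.0, 240.0, 39.0], [455.0, 242.0, 40.0]] [53 53 53]
211 [[434.0, 247.0, 28.0], [435.0, 257.0, 25.0], [441.0, 259.0, 26.0]] [74 71 68]
212 [[433.0, 250.0, 24.0], [437.0, 255.0, 23.0], [441.0, 260.0, 23.0]] [78 71 68]
213 [[435.0, 247.0, 24.0], [433.0, 260.0, 18.0], [440.0, 262.0, 19.0]] [72 69 65]
214 [[444.0, 236.0, 29.0], [435.0, 257.0, 17.0], [443.0, 258.0, 19.0]] [80 75 71]
215 [[447.0, 232.0, 29.0], [454.0, 235.0, 31.0], [454.0, 244.0, 27.0]] [100  94  89]
```

Call:
{"api": "apply_moves", "payload": {"claw": [-1,-1], "travel": [[0,0,-0.04],[0,0,-0.12]], "turn": [[0,0,0],[0,0,0]]}}

```text
t: 3.48
tcp_pos: [0.4424, 0.2444, 0.078]
tool_rot: [0.955, 0.295, -0.005, -0.0]
force: [0.0, 0.9, 0.4]
finger_gap: -0.0
gripper_force: 0.0
```

```bash
python3 - <<'E'
from h import *
from station import manip
m=manip.sense();print(m["tcp_pos"],m["q"],m["force"])
for n in("scene","top"):
    s=manip.snapshot(n);np.savez(n+"2.npz",**s)
    if n=="scene": cv2.imwrite("pics/s2.png",np.hstack([cv2.resize(s["pixels"][140:240,340:440,::-1],(400,400)),cv2.resize(np.load("scene1.npz")["pixels"][140:240,340:440,::-1],(400,400))]))
s=np.load("scene2.npz");X=cloud(s)
for v in list(range(180,225,2)): print(v,[(X[v,u]*1000).round().tolist() for u in (382,385,388)])
E
```

```text
[0.44238416 0.24436165 0.07800967] [ 2.83236634e-01  5.63932616e-01  1.83194087e+00 -2.44631409e-05
  7.55465258e-01  1.25430391e+00] [0.01188995 0.94922573 0.37001238]
180 [[292.0, 414.0, -1.0], [301.0, 415.0, 2.0], [449.0, 243.0, 108.0]]
182 [[300.0, 404.0, -1.0], [305.0, 411.0, -1.0], [309.0, 418.0, -2.0]]
184 [[310.0, 393.0, 1.0], [312.0, 402.0, -2.0], [319.0, 405.0, -0.0]]
186 [[318.0, 384.0, 1.0], [322.0, 390.0, 0.0], [327.0, 397.0, -0.0]]
188 [[324.0, 377.0, -0.0], [331.0, 380.0, 1.0], [334.0, 389.0, -1.0]]
190 [[330.0, 370.0, -1.0], [337.0, 372.0, 1.0], [343.0, 378.0, 0.0]]
192 [[340.0, 358.0, 1.0], [345.0, 364.0, 1.0], [349.0, 370.0, 0.0]]
194 [[346.0, 352.0, -0.0], [353.0, 354.0, 1.0], [357.0, 361.0, 1.0]]
196 [[351.0, 345.0, -1.0], [356.0, 351.0, -2.0], [364.0, 353.0, 0.0]]
198 [[360.0, 335.0, 0.0], [363.0, 342.0, -1.0], [369.0, 347.0, -1.0]]
200 [[367.0, 327.0, 0.0], [373.0, 331.0, 1.0], [378.0, 337.0, 1.0]]
202 [[371.0, 322.0, -2.0], [378.0, 325.0, -0.0], [384.0, 330.0, 0.0]]
204 [[379.0, 313.0, -0.0], [384.0, 318.0, -0.0], [389.0, 323.0, -1.0]]
206 [[386.0, 305.0, -1.0], [391.0, 310.0, -0.0], [396.0, 315.0, -0.0]]
208 [[394.0, 296.0, 1.0], [398.0, 302.0, 0.0], [402.0, 308.0, -1.0]]
210 [[434.0, 248.0, 30.0], [435.0, 256.0, 27.0], [440.0, 260.0, 28.0]]
212 [[432.0, 250.0, 24.0], [438.0, 253.0, 25.0], [441.0, 260.0, 23.0]]
214 [[446.0, 234.0, 31.0], [435.0, 258.0, 17.0], [440.0, 261.0, 17.0]]
216 [[447.0, 233.0, 26.0], [453.0, 236.0, 27.0], [457.0, 240.0, 28.0]]
218 [[447.0, 233.0, 21.0], [452.0, 237.0, 22.0], [456.0, 242.0, 21.0]]
220 [[448.0, 233.0, 17.0], [453.0, 236.0, 18.0], [458.0, 241.0, 18.0]]
222 [[448.0, 232.0, 12.0], [453.0, 237.0, 12.0], [459.0, 239.0, 14.0]]
224 [[448.0, 233.0, 7.0], [453.0, 238.0, 7.0], [459.0, 240.0, 8.0]]
```

View pics/s2.png

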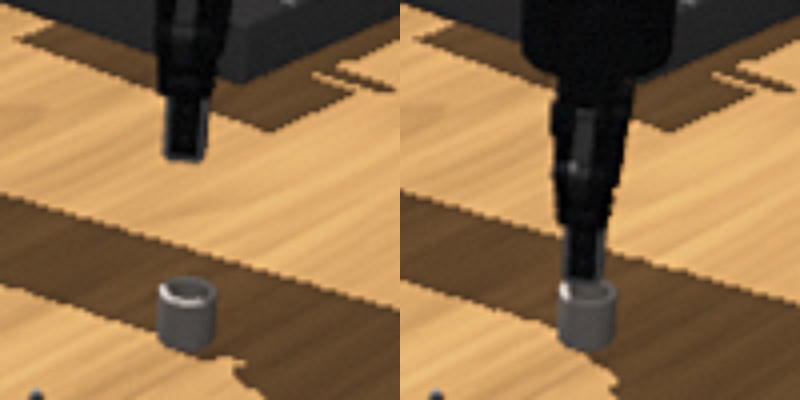

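Both depth and picture put the real fingertips about 29 mm above the reported TCP height, while the lateral position agrees. I'll allow for that: reopen, recentre and go lower, watching the force.

Call:
{"api": "apply_moves", "payload": {"claw": [0.5,0.5,0.5,0.5], "travel": [[0,0,0],[0,0,0],[0,0,0],[0,0,0]], "turn": [[0,0,0],[0,0,0],[0,0,0],[0,0,0]]}}

```text
t: 3.92
tcp_pos: [0.4443, 0.245, 0.0793]
tool_rot: [0.955, 0.295, -0.001, -0.0]
force: [0.1, -1.2, 0.5]
finger_gap: 0.565
gripper_force: 0.0
```

```bash
python3 -c "
from h import *; go(.446,.249,-.022,.6)
from station import manip;s=manip.sense();print(s['tcp_pos'],s['finger_gap'])
for n in '02':
  s=np.load('top%s.npz'%n); X=cloud(s); 
  print(np.nanpercentile(X[255:285,195:225,2],[1,50,99]))
print([proj(np.load('scene0.npz'),[.446,.249,z]) for z in (0,.03)])
"
```

```text
t 3.92 yaw 0.6 travel [0.0049, -0.0028, 0.1266] turn [-0.0003, 0.0009, -0.0] rows 2.4306605034731428 0.02395248521601187
[0.4442863  0.24501683 0.07926575] 0.564777578394267
[-5.65433825e-03 -1.57526678e-05  3.23505690e-02]
[-0.0054984   0.17959886  0.45359479]
[array([385.93505723, 223.7090481 ]), array([386.64452875, 211.76927992])]
```

Call:
{"api": "apply_moves", "payload": {"claw": [0.5,0.5,0.5,0.5,0.5], "travel": [[0.005,-0.003,0],[0.005,-0.003,0.04],[0.005,-0.003,0.08],[0.005,-0.003,0.095],[0.005,-0.003,0.1]], "turn": [[0,0,0],[0,0,0],[0,0,0],[0,0,0],[0,0,0]]}}

```text
t: 4.33
tcp_pos: [0.4453, 0.2492, -0.0025]
tool_rot: [0.955, 0.295, -0.003, -0.0]
force: [0.0, 0.5, -0.0]
finger_gap: 0.751
gripper_force: 0.0
```

Call:
{"api": "apply_moves", "payload": {"claw": [0.5,0.5,0.5,0.5,0.5], "travel": [[0,0,0.005],[0,0,0.01],[0,0,0.015],[0,0,0.02],[0,0,0.025]], "turn": [[0,0,0],[0,0,0],[0,0,0],[0,0,0],[0,0,0]]}}

```text
t: 4.75
tcp_pos: [0.448, 0.2498, -0.0191]
tool_rot: [0.955, 0.296, 0.001, -0.0]
force: [0.2, -0.3, 0.1]
finger_gap: 0.749
gripper_force: 0.0
```

Call:
{"api": "apply_moves", "payload": {"claw": [-1,-1,-1,-1,-1], "travel": [[0,0,0],[0,0,0],[0,0,0],[0,0,0],[0,0,0]], "turn": [[0,0,0],[0,0,0],[0,0,0],[0,0,0],[0,0,0]]}}

```text
t: 5.17
tcp_pos: [0.4475, 0.2496, -0.019]
tool_rot: [0.955, 0.295, 0.0, -0.0]
force: [-1.1, 0.1, 3.2]
finger_gap: 0.368
gripper_force: 29.7
```

Call:
{"api": "apply_moves", "payload": {"claw": [-1,-1,-1], "travel": [[0,0,0],[0,0,0],[0,0,0]], "turn": [[0,0,0],[0,0,0],[0,0,0]]}}

```text
t: 5.42
tcp_pos: [0.4475, 0.2497, -0.0191]
tool_rot: [0.955, 0.296, 0.0, 0.0]
force: [-1.0, -0.8, 6.2]
finger_gap: 0.368
gripper_force: 29.9
```

Gripped: the gap of 0.368 is about 32 mm. Lifting and carrying it to above the spindle.

Call:
{"api": "apply_moves", "payload": {"claw": [-1,-1,-1,-1,-1], "travel": [[0,0,-0.03],[0,0,-0.08],[0,0,-0.13],[0,0,-0.18],[0,0,-0.18]], "turn": [[0,0,0],[0,0,0],[0,0,0],[0,0,0],[0,0,0]]}}

```text
t: 5.83
tcp_pos: [0.4523, 0.2513, 0.1311]
tool_rot: [0.955, 0.296, 0.007, 0.0]
force: [0.4, -0.3, -1.5]
finger_gap: 0.365
gripper_force: 30.1
```

```bash
python3 -c "
from h import *; go(.5483,.0288,.122,.6)"
```

```text
t 5.83 yaw 0.6 travel [-0.0583, 0.2973, 0.0119] turn [0.0014, -0.0045, 0.0001] rows 5.8161625117982565 0.11746396249650774
```

Call:
{"api": "apply_moves", "payload": {"claw": [-1,-1,-1,-1,-1], "travel": [[-0.008,0.04,0],[-0.017,0.085,0],[-0.026,0.13,0],[-0.035,0.175,0],[-0.042,0.215,0]], "turn": [[0,0,0],[0,0,0],[0,0,0],[0,0,0],[0,0,0]]}}

```text
t: 6.25
tcp_pos: [0.5169, 0.0867, 0.1239]
tool_rot: [0.955, 0.295, -0.0, 0.0]
force: [0.2, -0.5, -1.2]
finger_gap: 0.368
gripper_force: 30.2
```

Call:
{"api": "apply_moves", "payload": {"claw": [-1,-1,-1,-1,-1], "travel": [[-0.006,0.03,0],[-0.013,0.06,0],[-0.016,0.08,0],[-0.016,0.082,0],[-0.016,0.082,0]], "turn": [[0,0,0],[0,0,0],[0,0,0],[0,0,0],[0,0,0]]}}

```text
t: 6.67
tcp_pos: [0.5431, 0.0266, 0.1237]
tool_rot: [0.956, 0.295, -0.0, -0.0]
force: [0.2, 1.1, -0.4]
finger_gap: 0.366
gripper_force: 30.2
```

```bash
python3 -c "
from h import *; go(.5483,.0288,.122,.6)
from station import manip
s=manip.sense();print(s['tcp_pos'],s['tool_rot'])
p=s['tcp_pos']; s=manip.snapshot('scene'); np.savez('scene3.npz',**s)
print('pred spacer c bottom/top',proj(s,[p[0]-.0013,p[1]-.0009,p[2]+.019]),proj(s,[p[0]-.0013,p[1]-.0009,p[2]+.049]))
cv2.imwrite('pics/s3.png',cv2.resize(s['pixels'][190:290,300:400,::-1],(600,600),interpolation=cv2.INTER_CUBIC))
"
```

```text
t 6.67 yaw 0.598 travel [0.0069, 0.0014, 0.0022] turn [-0.0003, 0.0002, -0.0007] rows 0.14121110116307292 0.019010965772359778
[0.54310629 0.02663961 0.12374143] [ 9.55650711e-01  2.94502025e-01 -3.96909960e-04 -3.43570410e-04]
pred spacer c bottom/top [345.48580691 219.04647019] [345.53889362 202.62704574]
```

View pics/s3.png

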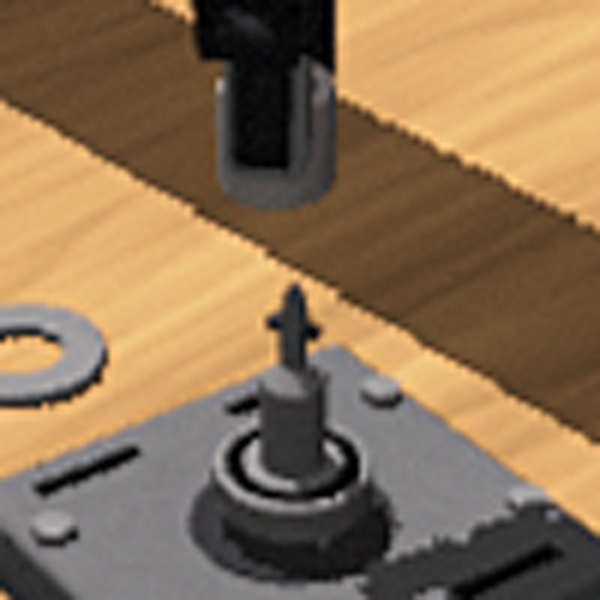

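The spacer (centre u≈345.8) matches the prediction, with the spindle tip at u≈348.5. I'll correct and lower gently.

Call:
{"api": "apply_moves", "payload": {"claw": [-1,-1,-1,-1,-1], "travel": [[0.007,0.0015,0],[0.007,0.0015,0],[0.007,0.0015,0.02],[0.007,0.0015,0.035],[0.007,0.0015,0.035]], "turn": [[0,0,0],[0,0,0],[0,0,0],[0,0,0],[0,0,0]]}}

```text
t: 7.13
tcp_pos: [0.5465, 0.0309, 0.0946]
tool_rot: [0.955, 0.296, -0.002, -0.001]
force: [0.2, 0.1, -1.7]
finger_gap: 0.368
gripper_force: 30.2
```

```bash
python3 -c "
from h import *; go(.5483,.0288,.032,.6)"
```

```text
t 7.13 yaw 0.602 travel [0.0007, 0.0037, 0.0783] turn [-0.001, 0.0011, 0.0005] rows 1.503596134792517 0.03953593341809032
```

Call:
{"api": "apply_moves", "payload": {"claw": [-1,-1,-1,-1,-1], "travel": [[0,0,0],[0,0,0.01],[0,0,0.01],[0,0,0.01],[0,0,0.01]], "turn": [[0,0,0],[0,0,0],[0,0,0],[0,0,0],[0,0,0]]}}

```text
t: 7.55
tcp_pos: [0.5487, 0.0295, 0.0888]
tool_rot: [0.955, 0.296, 0.0, 0.0]
force: [0.3, 0.7, -1.3]
finger_gap: 0.363
gripper_force: 30.2
```

```bash
python3 -c "
from h import *; go(.5483,.0288,.032,.6)"
```

```text
t 7.55 yaw 0.6 travel [-0.001, 0.0004, 0.071] turn [0.0001, -0.0001, 0.0] rows 1.3625393220600934 0.004589126065207347
```

Call:
{"api": "apply_moves", "payload": {"claw": [-1,-1,-1,-1,-1], "travel": [[-0.0008,0,0.01],[-0.0008,0,0.02],[-0.0008,0,0.026],[-0.0008,0,0.031],[-0.0008,0,0.036]], "turn": [[0,0,0],[0,0,0],[0,0,0],[0,0,0],[0,0,0]]}}

```text
t: 7.97
tcp_pos: [0.5476, 0.0291, 0.0589]
tool_rot: [0.955, 0.295, -0.0, -0.0]
force: [-0.1, 0.5, -1.2]
finger_gap: 0.369
gripper_force: 30.2
```

Call:
{"api": "apply_moves", "payload": {"claw": [-1,-1,-1], "travel": [[0,0,0.004],[0,0,0.008],[0,0,0.011]], "turn": [[0,0,0],[0,0,0],[0,0,0]]}}

```text
t: 8.22
tcp_pos: [0.5479, 0.0291, 0.0505]
tool_rot: [0.955, 0.296, -0.0, -0.0]
force: [0.6, 0.2, -1.2]
finger_gap: 0.366
gripper_force: 30.2
```

Call:
{"api": "apply_moves", "payload": {"claw": [-1,-1,-1,-1], "travel": [[0,0,0.007],[0,0,0.013],[0,0,0.018],[0,0,0.02]], "turn": [[0,0,0],[0,0,0],[0,0,0],[0,0,0]]}}

```text
t: 8.55
tcp_pos: [0.5476, 0.0292, 0.0342]
tool_rot: [0.955, 0.295, -0.0, -0.0]
force: [-0.3, -0.1, -0.9]
finger_gap: 0.367
gripper_force: 30.2
```

Call:
{"api": "apply_moves", "payload": {"claw": [-1,-1,-1], "travel": [[0,0,0.001],[0,0,0.002],[0,0,0.002]], "turn": [[0,0,0],[0,0,0],[0,0,0]]}}

```text
t: 8.8
tcp_pos: [0.548, 0.0291, 0.0333]
tool_rot: [0.955, 0.296, -0.0, -0.0]
force: [0.1, -0.3, -0.4]
finger_gap: 0.365
gripper_force: 30.2
```

Call:
{"api": "apply_moves", "payload": {"claw": [-1,-1,-1], "travel": [[0,0,0.001],[0,0,0.001],[0,0,0.001]], "turn": [[0,0,0],[0,0,0],[0,0,0]]}}

```text
t: 9.05
tcp_pos: [0.548, 0.0291, 0.0326]
tool_rot: [0.955, 0.296, 0.0, 0.0]
force: [0.7, -0.1, -0.1]
finger_gap: 0.363
gripper_force: 30.2
```

Call:
{"api": "apply_moves", "payload": {"claw": [-1,-1,-1], "travel": [[0,0,0.001],[0,0,0.001],[0,0,0.001]], "turn": [[0,0,0],[0,0,0],[0,0,0]]}}

```text
t: 9.3
tcp_pos: [0.5482, 0.0291, 0.032]
tool_rot: [0.955, 0.296, 0.0, 0.0]
force: [0.3, -0.3, 2.5]
finger_gap: 0.368
gripper_force: 30.3
```

Contact is at the predicted height, so I'll release and rise.

Call:
{"api": "apply_moves", "payload": {"claw": [0.2,0.2,0.2,0.2,0.2], "travel": [[0,0,0],[0,0,0],[0,0,0],[0,0,0],[0,0,0]], "turn": [[0,0,0],[0,0,0],[0,0,0],[0,0,0],[0,0,0]]}}

```text
t: 9.72
tcp_pos: [0.5479, 0.0291, 0.0317]
tool_rot: [0.955, 0.295, -0.0, -0.0]
force: [-0.9, 0.7, 0.2]
finger_gap: 0.602
gripper_force: 0.0
```

Call:
{"api": "apply_moves", "payload": {"claw": [0.2,0.2,0.2,0.2,0.2], "travel": [[0,0,-0.02],[0,0,-0.06],[0,0,-0.11],[0,0,-0.15],[0,0,-0.15]], "turn": [[0,0,0],[0,0,0],[0,0,0],[0,0,0],[0,0,0]]}}

```text
t: 10.13
tcp_pos: [0.5527, 0.0286, 0.1581]
tool_rot: [0.955, 0.296, 0.006, 0.003]
force: [0.9, -0.7, 0.1]
finger_gap: 0.599
gripper_force: 0.0
```

```bash
python3 -c "
from h import *; go(.4433,-.2592,.10,.6)"
```

```text
t 10.13 yaw 0.6 travel [-0.3168, 0.2189, 0.0715] turn [0.0029, -0.0032, 0.0001] rows 7.514091112888191 0.1079688590816459
```

Call:
{"api": "apply_moves", "payload": {"claw": [0.5,0.5,0.5,0.5,0.5], "travel": [[-0.04,0.027,0],[-0.08,0.055,0],[-0.12,0.083,0],[-0.16,0.11,0.02],[-0.2,0.138,0.04]], "turn": [[0,0,0],[0,0,0],[0,0,0],[0,0,0],[0,0,0]]}}

```text
t: 10.55
tcp_pos: [0.4783, -0.1533, 0.1203]
tool_rot: [0.955, 0.296, 0.001, 0.001]
force: [0.4, -0.5, 0.0]
finger_gap: 0.747
gripper_force: 0.0
```

Call:
{"api": "apply_moves", "payload": {"claw": [0.5,0.5,0.5,0.5,0.5], "travel": [[-0.04,0.027,0.015],[-0.08,0.055,0.03],[-0.105,0.073,0.03],[-0.116,0.081,0.03],[-0.116,0.081,0.03]], "turn": [[0,0,0],[0,0,0],[0,0,0],[0,0,0],[0,0,0]]}}

```text
t: 10.97
tcp_pos: [0.438, -0.26, 0.0956]
tool_rot: [0.956, 0.294, 0.0, 0.0]
force: [-0.2, 0.6, -0.2]
finger_gap: 0.751
gripper_force: 0.0
```

Call:
{"api": "apply_moves", "payload": {"claw": [0.4,0.4,0.4], "travel": [[0,0,0],[0,0,0],[0,0,0]], "turn": [[0,0,0],[0,0,0],[0,0,0]]}}

```text
t: 11.22
tcp_pos: [0.4388, -0.2559, 0.0962]
tool_rot: [0.955, 0.297, 0.0, -0.0]
force: [-0.5, 1.1, -0.5]
finger_gap: 0.701
gripper_force: 0.0
```

```bash
python3 - <<'E'
from h import *
from station import manip
go(.4433,-.2592,-.025,.6)
s=manip.snapshot("scene");X=cloud(s)
for n,X0 in (("after",X),("before",cloud(np.load("scene0.npz")))):
    m=(np.hypot(X0[...,0]-.547,X0[...,1]-.028)<.026)
    print(n,[int((m&(X0[...,2]>z)&(X0[...,2]<z+.005)).sum()) for z in np.arange(.045,.115,.005)])
cv2.imwrite('pics/s4.png',np.hstack([cv2.resize(s['pixels'][215:295,310:390,::-1],(400,400),interpolation=cv2.INTER_CUBIC),cv2.resize(s['pixels'][270:370,130:230,::-1],(400,400),interpolation=cv2.INTER_CUBIC)]))
E
```

```text
t 11.22 yaw 0.602 travel [0.0022, 0.0066, 0.1515] turn [-0.0001, -0.0001, 0.0007] rows 2.909008202438852 0.01758155395354247
after [84, 149, 44, 40, 45, 48, 77, 101, 13, 11, 23, 12, 14, 1, 0]
before [94, 210, 26, 26, 31, 23, 32, 39, 13, 13, 23, 14, 11, 2, 0]
```

View pics/s4.png

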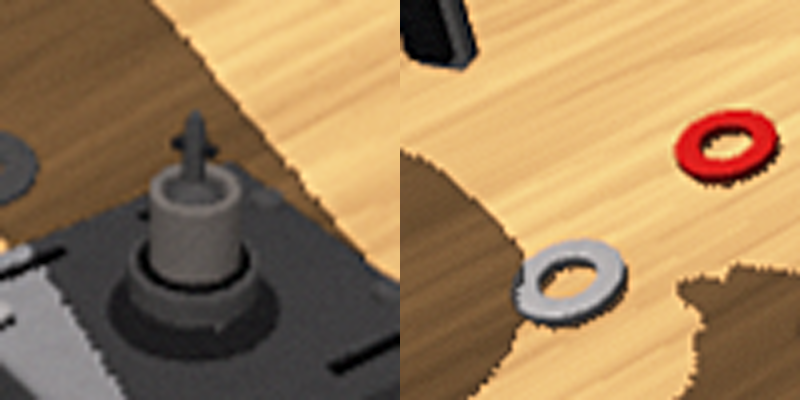

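The spacer stands on the bearing, centred on the spindle in the left panel, and the washer lies undisturbed in the right. I'll go down for the washer and feel for the bench.

Call:
{"api": "apply_moves", "payload": {"claw": [0.4,0.4,0.4,0.4,0.4], "travel": [[0.002,0.005,0.04],[0.002,0.005,0.08],[0.002,0.005,0.12],[0.002,0.005,0.14],[0.002,0.005,0.145]], "turn": [[0,0,0],[0,0,0],[0,0,0],[0,0,0],[0,0,0]]}}

```text
t: 11.68
tcp_pos: [0.441, -0.2575, -0.0226]
tool_rot: [0.955, 0.296, -0.001, -0.002]
force: [0.8, -0.4, -0.1]
finger_gap: 0.7
gripper_force: 0.0
```

Call:
{"api": "apply_moves", "payload": {"claw": [0.4,0.4,0.4,0.4,0.4], "travel": [[0,0,0],[0,0,0.002],[0,0,0.004],[0,0,0.006],[0,0,0.008]], "turn": [[0,0,0],[0,0,0],[0,0,0],[0,0,0],[0,0,0]]}}

```text
t: 12.1
tcp_pos: [0.4427, -0.2605, -0.0254]
tool_rot: [0.955, 0.296, 0.001, 0.001]
force: [0.1, 0.1, 0.3]
finger_gap: 0.699
gripper_force: 0.0
```

```bash
python3 -c "
from h import *; go(.4433,-.2592,-.032,.6)"
```

```text
t 12.1 yaw 0.6 travel [0.0015, -0.001, 0.0082] turn [0.0007, -0.0002, 0.0] rows 0.1611935758852302 0.018723584855472233
```

Call:
{"api": "apply_moves", "payload": {"claw": [0.4,0.4,0.4], "travel": [[0.0005,-0.0005,0.002],[0.001,-0.001,0.004],[0.001,-0.001,0.004]], "turn": [[0,0,0],[0,0,0],[0,0,0]]}}

```text
t: 12.35
tcp_pos: [0.4421, -0.2588, -0.0297]
tool_rot: [0.955, 0.295, -0.0, -0.0]
force: [-0.9, 0.0, -0.3]
finger_gap: 0.695
gripper_force: 0.0
```

Call:
{"api": "apply_moves", "payload": {"claw": [0.4,0.4,0.4], "travel": [[0,0,0.002],[0,0,0.004],[0,0,0.004]], "turn": [[0,0,0],[0,0,0],[0,0,0]]}}

```text
t: 12.6
tcp_pos: [0.4421, -0.2588, -0.0331]
tool_rot: [0.955, 0.296, -0.0, -0.0]
force: [0.2, 0.4, -0.2]
finger_gap: 0.701
gripper_force: 0.0
```

Call:
{"api": "apply_moves", "payload": {"claw": [0.4,0.4,0.4], "travel": [[0,0,0.001],[0,0,0.002],[0,0,0.002]], "turn": [[0,0,0],[0,0,0],[0,0,0]]}}

```text
t: 12.85
tcp_pos: [0.4422, -0.2589, -0.0346]
tool_rot: [0.955, 0.295, -0.0, -0.0]
force: [-0.8, 0.5, 0.2]
finger_gap: 0.698
gripper_force: 0.0
```

Call:
{"api": "apply_moves", "payload": {"claw": [0.4,0.4,0.4], "travel": [[0,0,0.001],[0,0,0.002],[0,0,0.002]], "turn": [[0,0,0],[0,0,0],[0,0,0]]}}

```text
t: 13.1
tcp_pos: [0.4422, -0.2589, -0.0361]
tool_rot: [0.955, 0.295, -0.0, -0.0]
force: [-0.4, 1.1, -0.5]
finger_gap: 0.701
gripper_force: 0.0
```

Call:
{"api": "apply_moves", "payload": {"claw": [0.4,0.4,0.4], "travel": [[0,0,0.001],[0,0,0.001],[0,0,0.001]], "turn": [[0,0,0],[0,0,0],[0,0,0]]}}

```text
t: 13.35
tcp_pos: [0.4422, -0.2589, -0.0363]
tool_rot: [0.955, 0.296, 0.0, 0.0]
force: [-0.4, 0.2, 4.9]
finger_gap: 0.701
gripper_force: 2.4
```

Bench contact is at -0.036. I'll rise about 3.5 mm and close.

Call:
{"api": "apply_moves", "payload": {"claw": [0.4,0.4,-1,-1,-1], "travel": [[0,0,-0.0055],[0,0,-0.0055],[0,0,-0.0055],[0,0,-0.0055],[0,0,-0.0055]], "turn": [[0,0,0],[0,0,0],[0,0,0],[0,0,0],[0,0,0]]}}

```text
t: 13.77
tcp_pos: [0.4424, -0.2591, -0.0319]
tool_rot: [0.955, 0.295, 0.0, 0.0]
force: [-0.4, 0.9, 6.0]
finger_gap: 0.486
gripper_force: 29.5
```

Call:
{"api": "apply_moves", "payload": {"claw": [-1,-1,-1,-1], "travel": [[0,0,0],[0,0,0],[0,0,0],[0,0,0]], "turn": [[0,0,0],[0,0,0],[0,0,0],[0,0,0]]}}

```text
t: 14.1
tcp_pos: [0.4424, -0.2591, -0.0319]
tool_rot: [0.955, 0.295, 0.0, 0.0]
force: [-0.5, 0.2, 5.5]
finger_gap: 0.49
gripper_force: 29.5
```

```bash
python3 -c "
from h import *; go(.4433,-.2592,-.032,.6)"
```

```text
t 14.1 yaw 0.6 travel [0.0008, 0.0007, 0.0002] turn [0.0002, -0.0001, -0.0001] rows 0.021059576199808114 0.006104058450293441
```

Call:
{"api": "apply_moves", "payload": {"claw": [-1,-1,-1,-1,-1], "travel": [[0,0,-0.02],[0,0,-0.06],[0,0,-0.105],[0,0,-0.15],[0,0,-0.177]], "turn": [[0,0,0],[0,0,0],[0,0,0],[0,0,0],[0,0,0]]}}

```text
t: 14.52
tcp_pos: [0.4431, -0.2596, 0.1121]
tool_rot: [0.955, 0.296, 0.001, 0.002]
force: [0.0, -0.6, -0.3]
finger_gap: 0.485
gripper_force: 30.6
```

```bash
python3 -c "
from h import *; go(.5465,.0277,.11,.6)"
```

```text
t 14.52 yaw 0.6 travel [0.3095, -0.2234, 0.0021] turn [0.0011, -0.0003, 0.0] rows 7.32268768702064 0.028448241563850847
```

Call:
{"api": "apply_moves", "payload": {"claw": [-1,-1,-1,-1,-1], "travel": [[0.03,-0.0217,0],[0.07,-0.0505,0],[0.11,-0.0794,0],[0.15,-0.1083,0],[0.19,-0.1372,0]], "turn": [[0,0,0],[0,0,0],[0,0,0],[0,0,0],[0,0,0]]}}

```text
t: 14.93
tcp_pos: [0.5057, -0.0808, 0.1091]
tool_rot: [0.955, 0.295, -0.0, -0.0]
force: [0.7, -0.3, -0.2]
finger_gap: 0.483
gripper_force: 30.6
```

Call:
{"api": "apply_moves", "payload": {"claw": [-1,-1,-1,-1,-1], "travel": [[0.04,-0.0289,0],[0.075,-0.054,0],[0.1,-0.072,0],[0.115,-0.083,0],[0.12,-0.0865,0]], "turn": [[0,0,0],[0,0,0],[0,0,0],[0,0,0],[0,0,0]]}}

```text
t: 15.35
tcp_pos: [0.5461, 0.0314, 0.1089]
tool_rot: [0.955, 0.297, -0.0, -0.0]
force: [-0.1, -0.3, -0.4]
finger_gap: 0.483
gripper_force: 30.6
```

Call:
{"api": "apply_moves", "payload": {"claw": [-1,-1,-1,-1], "travel": [[0,0,0],[0,0,0],[0,0,0],[0,0,0]], "turn": [[0,0,0],[0,0,0],[0,0,0],[0,0,0]]}}

```text
t: 15.68
tcp_pos: [0.5455, 0.0276, 0.1091]
tool_rot: [0.956, 0.295, -0.0, -0.0]
force: [-0.4, 0.2, -0.5]
finger_gap: 0.483
gripper_force: 30.6
```

```bash
python3 - <<'E'
from h import *
from station import manip
go(.5465,.0277,.049,.6)
p=manip.sense()["tcp_pos"];print(p)
s=manip.snapshot('scene'); np.savez('scene4.npz',**s);X=cloud(s)
m=(np.hypot(X[...,0]-p[0],X[...,1]-p[1])<.03)&(X[...,2]>.1)&(X[...,2]<.16)
print([(round(float(z),3),int((m&(X[...,2]>z)&(X[...,2]<z+.005)).sum())) for z in np.arange(.1,.16,.005)])
print("pred",proj(s,[p[0]+.0006,p[1]+.0004,p[2]+.032]))
cv2.imwrite('pics/s5.png',cv2.resize(s['pixels'][190:270,305:385,::-1],(600,600),interpolation=cv2.INTER_CUBIC))
E
```

```text
t 15.68 yaw 0.598 travel [0.0012, 0.0006, 0.0751] turn [-0.0001, 0.0002, -0.0006] rows 1.4407582963458396 0.015279946127503783
[0.54547626 0.02758493 0.10907079]
[(0.1, 13), (0.105, 9), (0.11, 3), (0.115, 0), (0.12, 0), (0.125, 0), (0.13, 0), (0.135, 0), (0.14, 51), (0.145, 120), (0.15, 23), (0.155, 24)]
pred [348.33785298 220.38004564]
```

View pics/s5.png

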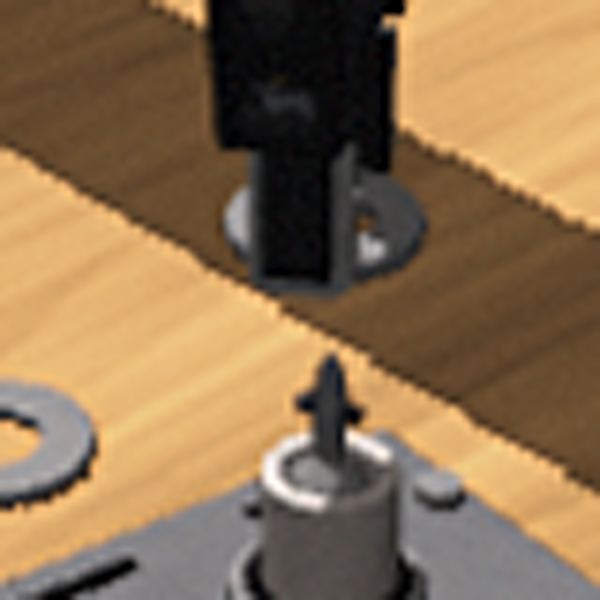

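The washer is held level, centred at u≈347.9, with the spindle tip at u≈348.7. I'll lower it.

Call:
{"api": "apply_moves", "payload": {"claw": [-1,-1,-1,-1,-1], "travel": [[0.001,0.0005,0.01],[0.001,0.0005,0.03],[0.001,0.0005,0.05],[0.001,0.0005,0.06],[0.001,0.0005,0.065]], "turn": [[0,0,0],[0,0,0],[0,0,0],[0,0,0],[0,0,0]]}}

```text
t: 16.15
tcp_pos: [0.5456, 0.0286, 0.0555]
tool_rot: [0.955, 0.295, -0.001, -0.001]
force: [0.5, -1.0, -0.5]
finger_gap: 0.486
gripper_force: 30.6
```

Call:
{"api": "apply_moves", "payload": {"claw": [-1,-1,-1,-1], "travel": [[0,0,0.002],[0,0,0.004],[0,0,0.005],[0,0,0.005]], "turn": [[0,0,0],[0,0,0],[0,0,0],[0,0,0]]}}

```text
t: 16.48
tcp_pos: [0.5472, 0.0289, 0.0536]
tool_rot: [0.955, 0.296, 0.0, 0.0]
force: [-0.6, -0.4, -0.9]
finger_gap: 0.489
gripper_force: 30.6
```

Call:
{"api": "apply_moves", "payload": {"claw": [-1,-1,-1], "travel": [[0,0,0.001],[0,0,0.002],[0,0,0.002]], "turn": [[0,0,0],[0,0,0],[0,0,0]]}}

```text
t: 16.73
tcp_pos: [0.5469, 0.029, 0.0518]
tool_rot: [0.955, 0.296, 0.0, 0.0]
force: [0.4, -0.0, -0.0]
finger_gap: 0.488
gripper_force: 30.6
```

Call:
{"api": "apply_moves", "payload": {"claw": [-1,-1,-1], "travel": [[0,0,0.001],[0,0,0.002],[0,0,0.002]], "turn": [[0,0,0],[0,0,0],[0,0,0]]}}

```text
t: 16.98
tcp_pos: [0.5467, 0.029, 0.0499]
tool_rot: [0.955, 0.296, -0.0, -0.0]
force: [-0.2, 0.7, -0.2]
finger_gap: 0.485
gripper_force: 30.6
```

Call:
{"api": "apply_moves", "payload": {"claw": [-1,-1,-1], "travel": [[0,0,0.001],[0,0,0.001],[0,0,0.001]], "turn": [[0,0,0],[0,0,0],[0,0,0]]}}

```text
t: 17.23
tcp_pos: [0.5469, 0.0289, 0.0493]
tool_rot: [0.955, 0.295, 0.0, 0.0]
force: [0.5, -1.0, 0.8]
finger_gap: 0.485
gripper_force: 30.7
```

Call:
{"api": "apply_moves", "payload": {"claw": [-1,-1,-1], "travel": [[0,0,0.001],[0,0,0.001],[0,0,0.001]], "turn": [[0,0,0],[0,0,0],[0,0,0]]}}

```text
t: 17.48
tcp_pos: [0.5469, 0.0289, 0.0486]
tool_rot: [0.955, 0.296, 0.0, 0.0]
force: [-0.4, 0.8, 1.9]
finger_gap: 0.485
gripper_force: 31.0
```

Call:
{"api": "apply_moves", "payload": {"claw": [0.5,0.5,0.5,0.5,0.5], "travel": [[0,0,0],[0,0,0],[0,0,0],[0,0,0],[0,0,0]], "turn": [[0,0,0],[0,0,0],[0,0,0],[0,0,0],[0,0,0]]}}

```text
t: 17.9
tcp_pos: [0.5467, 0.0289, 0.0482]
tool_rot: [0.955, 0.296, -0.0, -0.0]
force: [0.5, 0.7, 0.9]
finger_gap: 0.749
gripper_force: 0.0
```

Call:
{"api": "apply_moves", "payload": {"claw": [0.5,0.5,0.5,0.5,0.5], "travel": [[0,0,-0.02],[0,0,-0.05],[0,0,-0.09],[0,0,-0.11],[0,0,-0.11]], "turn": [[0,0,0],[0,0,0],[0,0,0],[0,0,0],[0,0,0]]}}

```text
t: 18.32
tcp_pos: [0.5497, 0.0286, 0.1402]
tool_rot: [0.955, 0.296, 0.004, 0.002]
force: [0.0, 0.3, -0.5]
finger_gap: 0.749
gripper_force: 0.0
```

```bash
python3 -c "
from h import *; go(.629,.2494,.10,2.243)"
```

```text
t 18.32 yaw 0.6 travel [0.2373, -0.1721, 0.0507] turn [0.003, 0.0, -0.5229] rows 5.708154494856258 13.146429933832602
```

Call:
{"api": "apply_moves", "payload": {"claw": [0.6,0.6,0.6,0.6,0.6], "travel": [[0.03,-0.0218,0],[0.07,-0.051,0],[0.11,-0.08,0],[0.15,-0.109,0],[0.19,-0.138,0]], "turn": [[0,0,-0.035],[0,0,-0.07],[0,0,-0.105],[0,0,-0.14],[0,0,-0.175]]}}

```text
t: 18.73
tcp_pos: [0.6095, 0.2074, 0.1352]
tool_rot: [0.838, 0.546, -0.001, -0.0]
force: [-0.1, 0.1, -0.6]
finger_gap: 0.8
gripper_force: 0.0
```

```bash
python3 -c "
from h import *; go(.629,.2494,.10,2.243)"
```

```text
t 18.73 yaw 1.155 travel [0.058, 0.0011, 0.0439] turn [-0.0007, 0.0, -0.3464] rows 1.3952996900129355 8.708512067327819
```

Call:
{"api": "apply_moves", "payload": {"claw": [0.6,0.6,0.6,0.6,0.6], "travel": [[0.02,0,0],[0.045,0.001,0.01],[0.056,0.001,0.03],[0.056,0.001,0.044],[0.056,0.001,0.044]], "turn": [[0,0,-0.035],[0,0,-0.07],[0,0,-0.105],[0,0,-0.14],[0,0,-0.175]]}}

```text
t: 19.15
tcp_pos: [0.6261, 0.2468, 0.0967]
tool_rot: [0.658, 0.753, -0.003, -0.002]
force: [0.4, 0.1, 0.7]
finger_gap: 0.8
gripper_force: 0.0
```

Call:
{"api": "apply_moves", "payload": {"claw": [0.6,0.6,0.6,0.6,0.6], "travel": [[0,0,0],[0,0,0],[0,0,0],[0,0,0],[0,0,0]], "turn": [[0,0,-0.035],[0,0,-0.07],[0,0,-0.105],[0,0,-0.14],[0,0,-0.17]]}}

```text
t: 19.57
tcp_pos: [0.628, 0.2462, 0.0996]
tool_rot: [0.436, 0.9, -0.001, -0.001]
force: [-0.3, 0.0, 0.2]
finger_gap: 0.796
gripper_force: 0.0
```

Call:
{"api": "apply_moves", "payload": {"claw": [0.6,0.6,0.6], "travel": [[0,0,0],[0,0,0],[0,0,0]], "turn": [[0,0,0],[0,0,0],[0,0,0]]}}

```text
t: 19.82
tcp_pos: [0.6285, 0.2463, 0.1004]
tool_rot: [0.439, 0.898, -0.0, -0.0]
force: [-0.2, -0.6, 0.1]
finger_gap: 0.795
gripper_force: 0.0
```

```bash
python3 -c "
from h import *; go(.629,.2494,-.028,2.243)"
```

```text
t 19.82 yaw 2.232 travel [0.0026, 0.0031, 0.1605] turn [-0.0003, -0.0002, -0.0036] rows 3.08070478306324 0.09225747960709095
```

Before gripping, I'll refine the plate's centre with a segmentation of the first top image.

```bash
python3 - <<'E'
from h import *
s=np.load("top0.npz")
im=cv2.resize(s["pixels"][160:200,192:232],(640,640),interpolation=cv2.INTER_CUBIC)
hsv=cv2.cvtColor(im,cv2.COLOR_RGB2HSV)
for vt in (90,110,125):
    m=((hsv[...,1]<75)&(hsv[...,2]>vt)).astype(np.uint8)
    c=max(cv2.findContours(m,cv2.RETR_EXTERNAL,cv2.CHAIN_APPROX_NONE)[0],key=cv2.contourArea)
    M=cv2.moments(cv2.convexHull(c)); cen=np.array([M['m10'],M['m01']])/M['m00']
    px=(cen+.5)/16-.5+[192,160]
    r=cv2.minAreaRect(c); b=(cv2.boxPoints(r)+.5)/16-.5+[192,160]; W=np.array([ray(s,*q,.014)[:2] for q in b]); e=np.diff(np.vstack([W,W[:1]]),axis=0)
    print(vt,ray(s,*px,.014).round(4),W.mean(0).round(4),np.linalg.norm(e,axis=1).round(4),np.degrees(np.arctan2(e[:,1],e[:,0])).round(1))
print(np.bincount(hsv[300:340,300:340,2].ravel()).argmax(), hsv[200,250],hsv[400,400])
E
```

```text
90 [0.6293 0.2501 0.014 ] [0.6294 0.2501] [0.037  0.0542 0.0369 0.0541] [ -52.  -142.3  127.9   37.8]
110 [0.6292 0.2501 0.014 ] [0.6293 0.2501] [0.037  0.0541 0.0369 0.0541] [ -51.8 -142.1  128.1   38. ]
125 [0.6294 0.2515 0.014 ] [0.629  0.2507] [0.0356 0.0539 0.0355 0.0538] [ -52.1 -142.4  127.8   37.7]
189 [108  20 153] [111  12 148]
```

Call:
{"api": "apply_moves", "payload": {"claw": [0.6,0.6,0.6,0.6,0.6], "travel": [[0.003,0.004,0.02],[0.003,0.004,0.06],[0.003,0.004,0.1],[0.003,0.004,0.12],[0.003,0.004,0.12]], "turn": [[0,0,0],[0,0,0],[0,0,0],[0,0,0],[0,0,0]]}}

```text
t: 20.23
tcp_pos: [0.626, 0.2493, 0.0003]
tool_rot: [0.439, 0.898, -0.003, -0.004]
force: [-0.5, -0.5, 0.1]
finger_gap: 0.798
gripper_force: 0.0
```

Call:
{"api": "apply_moves", "payload": {"claw": [0.6,0.6,0.6,0.6], "travel": [[0,0,0],[0,0,0],[0,0,0],[0,0,0]], "turn": [[0,0,0],[0,0,0],[0,0,0],[0,0,0]]}}

```text
t: 20.57
tcp_pos: [0.6314, 0.2506, 0.0072]
tool_rot: [0.439, 0.899, 0.001, 0.001]
force: [-0.7, -0.1, -0.1]
finger_gap: 0.799
gripper_force: 0.0
```

```bash
python3 -c "
from h import *; go(.6292,.2503,-.029,2.234)"
```

```text
t 20.57 yaw 2.233 travel [0.0015, -0.0026, 0.0452] turn [0.001, 0.0005, -0.0002] rows 0.869102082875615 0.029551777041845792
```

Call:
{"api": "apply_moves", "payload": {"claw": [0.6,0.6,0.6,0.6,0.6], "travel": [[0.001,-0.002,0.01],[0.001,-0.002,0.02],[0.001,-0.002,0.03],[0.001,-0.002,0.038],[0.001,-0.002,0.042]], "turn": [[0,0,0],[0,0,0],[0,0,0],[0,0,0],[0,0,0]]}}

```text
t: 20.98
tcp_pos: [0.6271, 0.2497, -0.0303]
tool_rot: [0.439, 0.899, -0.001, -0.001]
force: [-0.1, 0.1, 0.1]
finger_gap: 0.802
gripper_force: 0.0
```

Call:
{"api": "apply_moves", "payload": {"claw": [0.6,0.6,0.6,0.6], "travel": [[0,0,0],[0,0,0],[0,0,0],[0,0,0]], "turn": [[0,0,0],[0,0,0],[0,0,0],[0,0,0]]}}

```text
t: 21.32
tcp_pos: [0.6286, 0.25, -0.0281]
tool_rot: [0.439, 0.899, 0.0, 0.0]
force: [-0.0, 0.1, 0.0]
finger_gap: 0.803
gripper_force: 0.0
```

```bash
python3 -c "
from h import *; go(.6292,.2503,-.029,2.234)"
```

```text
t 21.32 yaw 2.234 travel [-0.0002, 0.0008, 0.0012] turn [0.0002, 0.0001, -0.0001] rows 0.027254734633441604 0.007154538446831072
```

Call:
{"api": "apply_moves", "payload": {"claw": [-1,-1,-1,-1,-1], "travel": [[0,0,0.001],[0,0,0.001],[0,0,0.001],[0,0,0.001],[0,0,0.001]], "turn": [[0,0,0],[0,0,0],[0,0,0],[0,0,0],[0,0,0]], "newtons": 40}}

```text
t: 21.73
tcp_pos: [0.6288, 0.2501, -0.0286]
tool_rot: [0.439, 0.899, 0.0, 0.0]
force: [-0.2, 0.3, 2.9]
finger_gap: 0.573
gripper_force: 42.8
```

Call:
{"api": "apply_moves", "payload": {"claw": [-1,-1,-1], "travel": [[0,0,0],[0,0,0],[0,0,0]], "turn": [[0,0,0],[0,0,0],[0,0,0]]}}

```text
t: 21.98
tcp_pos: [0.6288, 0.2501, -0.0286]
tool_rot: [0.439, 0.899, 0.0, 0.0]
force: [0.4, 0.0, 5.1]
finger_gap: 0.566
gripper_force: 43.0
```

```bash
python3 -c "
from h import *; go(.6292,.2503,-.029,2.234)
from station import manip; print(manip.sense()['tcp_pos'])"
```

```text
t 21.98 yaw 2.234 travel [-0.0001, 0.0006, 0.0005] turn [0.0003, 0.0002, -0.0001] rows 0.014738758758824215 0.010187733957736684
[ 0.62876379  0.25008248 -0.02862564]
```

The plate is gripped. I'll lift it, then carry it over with the slot at about 25°.

Call:
{"api": "apply_moves", "payload": {"claw": [-1,-1,-1,-1,-1], "travel": [[0,0,-0.02],[0,0,-0.06],[0,0,-0.105],[0,0,-0.15],[0,0,-0.175]], "turn": [[0,0,0],[0,0,0],[0,0,0],[0,0,0.035],[0,0,0.0723]]}}

```text
t: 22.4
tcp_pos: [0.6294, 0.2502, 0.114]
tool_rot: [0.54, 0.842, 0.001, 0.001]
force: [0.5, 0.2, -1.4]
finger_gap: 0.573
gripper_force: 42.4
```

```bash
python3 -c "
from h import *; go(.547,.028,.111,2.007)"
```

```text
t 22.4 yaw 2.001 travel [-0.2095, -0.2096, 0.0031] turn [0.0011, 0.0003, -0.0018] rows 5.684839131164929 0.05481123175313495
```

Call:
{"api": "apply_moves", "payload": {"claw": [-1,-1,-1,-1,-1], "travel": [[-0.03,-0.03,0],[-0.065,-0.065,0],[-0.1,-0.1,0],[-0.135,-0.135,0],[-0.165,-0.165,0]], "turn": [[0,0,0],[0,0,0],[0,0,0],[0,0,0],[0,0,0]]}}

```text
t: 22.82
tcp_pos: [0.5619, 0.0728, 0.1099]
tool_rot: [0.537, 0.843, -0.001, -0.001]
force: [0.3, -0.2, -1.0]
finger_gap: 0.573
gripper_force: 42.4
```

Call:
{"api": "apply_moves", "payload": {"claw": [-1,-1,-1,-1,-1], "travel": [[-0.02,-0.02,0],[-0.035,-0.035,0],[-0.0445,-0.0445,0],[-0.0445,-0.0445,0],[-0.0445,-0.0445,0]], "turn": [[0,0,0],[0,0,0],[0,0,0],[0,0,0],[0,0,0]]}}

```text
t: 23.23
tcp_pos: [0.5468, 0.0273, 0.1104]
tool_rot: [0.538, 0.843, 0.0, -0.0]
force: [-0.5, 0.4, -1.6]
finger_gap: 0.572
gripper_force: 42.4
```

Call:
{"api": "apply_moves", "payload": {"claw": [-1,-1,-1,-1], "travel": [[0,0,0],[0,0,0],[0,0,0],[0,0,0]], "turn": [[0,0,0],[0,0,0],[0,0,0],[0,0,0]]}}

```text
t: 23.57
tcp_pos: [0.5472, 0.0281, 0.1107]
tool_rot: [0.537, 0.844, 0.0, 0.0]
force: [-0.8, 0.4, -0.7]
finger_gap: 0.571
gripper_force: 42.4
```

```bash
python3 - <<'E'
from h import *
from station import manip
go(.547,.028,.085,2.007)
p=manip.sense()["tcp_pos"]
s=manip.snapshot('scene');np.savez('scene5.npz',**s)
print(p,"plate bottom centre",proj(s,p+[0,0,.0286]))
im=cv2.resize(s['pixels'][190:290,300:400,::-1],(600,600),interpolation=cv2.INTER_CUBIC)
cv2.imwrite('pics/s6.png',im)
E
```

```text
t 23.57 yaw 2.008 travel [-0.0001, -0.0003, 0.0321] turn [0.0, -0.0, 0.0003] rows 0.6163044694060731 0.007100809917974249
[0.54718958 0.02813729 0.11069883] plate bottom centre [348.88875777 221.53762425]
```

View pics/s6.png

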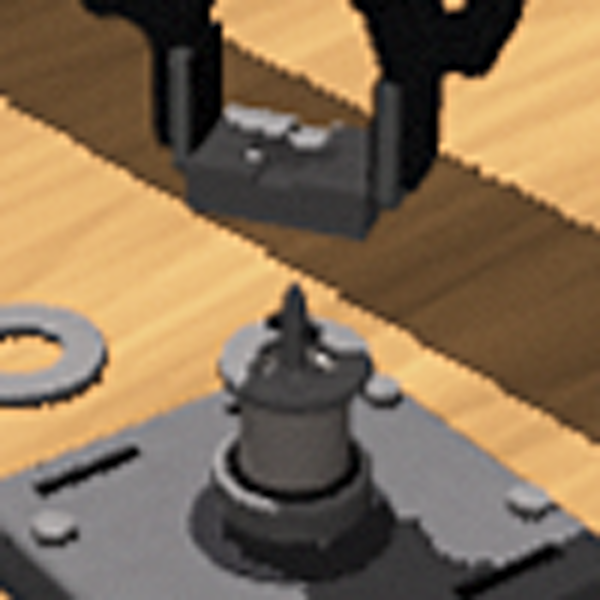

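The washer sits on the spacer. The plate's front edge, (190,205) to (365,240), has about the pin's slope. I'll lower it gently.

Call:
{"api": "apply_moves", "payload": {"claw": [-1,-1,-1,-1,-1], "travel": [[0,0,0.01],[0,0,0.02],[0,0,0.03],[0,0,0.035],[0,0,0.038]], "turn": [[0,0,0],[0,0,0],[0,0,0],[0,0,0],[0,0,0]]}}

```text
t: 24.03
tcp_pos: [0.5461, 0.0273, 0.079]
tool_rot: [0.538, 0.843, -0.0, -0.001]
force: [-0.3, 0.3, -0.3]
finger_gap: 0.572
gripper_force: 42.4
```

Call:
{"api": "apply_moves", "payload": {"claw": [-1,-1,-1,-1,-1], "travel": [[0,0,0.003],[0,0,0.006],[0,0,0.009],[0,0,0.011],[0,0,0.011]], "turn": [[0,0,0],[0,0,0],[0,0,0],[0,0,0],[0,0,0]]}}

```text
t: 24.45
tcp_pos: [0.5469, 0.0272, 0.0714]
tool_rot: [0.538, 0.843, -0.0, -0.0]
force: [0.3, 0.4, -0.4]
finger_gap: 0.57
gripper_force: 42.4
```

```bash
python3 -c "
from h import *; go(.547,.028,.0654,2.007)"
```

```text
t 24.45 yaw 2.006 travel [0.0008, 0.0005, 0.0075] turn [-0.0001, -0.0, -0.0002] rows 0.1449371850088687 0.005063781055632708
```

Call:
{"api": "apply_moves", "payload": {"claw": [-1,-1,-1,-1], "travel": [[0.0007,0.0005,0.002],[0.0007,0.0005,0.004],[0.0007,0.0005,0.0055],[0.0007,0.0005,0.0055]], "turn": [[0,0,0],[0,0,0],[0,0,0],[0,0,0]]}}

```text
t: 24.78
tcp_pos: [0.547, 0.028, 0.067]
tool_rot: [0.538, 0.843, -0.0, -0.0]
force: [0.0, 1.1, -0.4]
finger_gap: 0.571
gripper_force: 42.4
```

Call:
{"api": "apply_moves", "payload": {"claw": [-1,-1,-1], "travel": [[0,0,0.001],[0,0,0.002],[0,0,0.002]], "turn": [[0,0,0],[0,0,0],[0,0,0]]}}

```text
t: 25.03
tcp_pos: [0.5471, 0.0279, 0.0655]
tool_rot: [0.538, 0.843, -0.0, -0.0]
force: [-0.0, -0.6, -2.8]
finger_gap: 0.573
gripper_force: 42.4
```

Call:
{"api": "apply_moves", "payload": {"claw": [-1,-1,-1], "travel": [[0,0,0.001],[0,0,0.0015],[0,0,0.0015]], "turn": [[0,0,0],[0,0,0],[0,0,0]]}}

```text
t: 25.28
tcp_pos: [0.5471, 0.028, 0.0643]
tool_rot: [0.538, 0.843, -0.0, -0.0]
force: [-0.5, -0.8, -1.3]
finger_gap: 0.57
gripper_force: 42.4
```

Call:
{"api": "apply_moves", "payload": {"claw": [-1,-1,-1], "travel": [[0,0,0.001],[0,0,0.002],[0,0,0.002]], "turn": [[0,0,0],[0,0,0],[0,0,0]]}}

```text
t: 25.53
tcp_pos: [0.5471, 0.0279, 0.0626]
tool_rot: [0.538, 0.843, -0.0, -0.0]
force: [0.1, -0.5, -0.8]
finger_gap: 0.576
gripper_force: 42.4
```

Call:
{"api": "apply_moves", "payload": {"claw": [-1,-1,-1], "travel": [[0,0,0.001],[0,0,0.002],[0,0,0.002]], "turn": [[0,0,0],[0,0,0],[0,0,0]]}}

```text
t: 25.78
tcp_pos: [0.5471, 0.0279, 0.061]
tool_rot: [0.538, 0.843, -0.0, -0.0]
force: [1.3, -0.5, -1.0]
finger_gap: 0.574
gripper_force: 42.4
```

Call:
{"api": "apply_moves", "payload": {"claw": [-1,-1,-1], "travel": [[0,0,0.001],[0,0,0.002],[0,0,0.002]], "turn": [[0,0,0],[0,0,0],[0,0,0]]}}

```text
t: 26.03
tcp_pos: [0.5471, 0.0279, 0.0594]
tool_rot: [0.538, 0.843, -0.0, -0.0]
force: [0.6, -0.3, -0.8]
finger_gap: 0.572
gripper_force: 42.4
```

The slot has passed the pin. I'll press down against the spring.

Call:
{"api": "apply_moves", "payload": {"claw": [-1,-1,-1,-1], "travel": [[0,0,0.001],[0,0,0.002],[0,0,0.003],[0,0,0.003]], "turn": [[0,0,0],[0,0,0],[0,0,0],[0,0,0]]}}

```text
t: 26.37
tcp_pos: [0.5472, 0.0279, 0.0574]
tool_rot: [0.538, 0.843, 0.0, 0.0]
force: [-0.1, -0.2, 1.6]
finger_gap: 0.572
gripper_force: 42.7
```

Call:
{"api": "apply_moves", "payload": {"claw": [-1,-1,-1,-1], "travel": [[0,0,0.001],[0,0,0.002],[0,0,0.003],[0,0,0.003]], "turn": [[0,0,0],[0,0,0],[0,0,0],[0,0,0]]}}

```text
t: 26.7
tcp_pos: [0.5473, 0.0279, 0.0549]
tool_rot: [0.538, 0.843, 0.0, 0.0]
force: [-0.6, -0.3, 4.1]
finger_gap: 0.57
gripper_force: 42.9
```

Call:
{"api": "apply_moves", "payload": {"claw": [-1,-1,-1,-1], "travel": [[0,0,0.001],[0,0,0.002],[0,0,0.003],[0,0,0.003]], "turn": [[0,0,0],[0,0,0],[0,0,0],[0,0,0]]}}

```text
t: 27.03
tcp_pos: [0.5472, 0.0279, 0.0526]
tool_rot: [0.538, 0.843, 0.0, 0.0]
force: [-0.8, -1.3, 5.5]
finger_gap: 0.573
gripper_force: 43.1
```

Call:
{"api": "apply_moves", "payload": {"claw": [-1,-1,-1], "travel": [[0,0,0.001],[0,0,0.0025],[0,0,0.0025]], "turn": [[0,0,0],[0,0,0],[0,0,0]]}}

```text
t: 27.28
tcp_pos: [0.5473, 0.0279, 0.0507]
tool_rot: [0.538, 0.843, 0.0, 0.0]
force: [-0.9, -0.7, 7.1]
finger_gap: 0.569
gripper_force: 43.2
```

Call:
{"api": "apply_moves", "payload": {"claw": [-1,-1,-1,-1,-1], "travel": [[0,0,0],[0,0,0],[0,0,0],[0,0,0],[0,0,0]], "turn": [[0,0,0.01],[0,0,0.025],[0,0,0.04],[0,0,0.055],[0,0,0.07]]}}

```text
t: 27.7
tcp_pos: [0.548, 0.0277, 0.051]
tool_rot: [0.628, 0.778, 0.0, 0.001]
force: [0.6, -0.5, 7.0]
finger_gap: 0.571
gripper_force: 43.2
```

```bash
python3 -c "
from h import *; go(.5471,.0279,.0506,2.007-np.pi/2)
from station import manip; s=manip.sense();print(s['ft_torque'],s['force'],s['tcp_pos'])"
```

```text
t 27.7 yaw 1.785 travel [0.0004, -0.0011, 0.0004] turn [0.0007, -0.0002, 0.4292] rows 0.024179304497503155 10.789374016604999
[-0.06968042  0.03871252  0.0207023 ] [ 0.60163062 -0.50676951  6.99817828] [0.54802805 0.02773677 0.05095874]
```

Call:
{"api": "apply_moves", "payload": {"claw": [-1,-1,-1,-1,-1], "travel": [[0,-0.0005,0],[0,-0.0005,0],[0,-0.0005,0],[0,-0.0005,0],[0,-0.0005,0]], "turn": [[0,0,0.015],[0,0,0.03],[0,0,0.045],[0,0,0.06],[0,0,0.075]]}}

```text
t: 28.12
tcp_pos: [0.5479, 0.0277, 0.0511]
tool_rot: [0.715, 0.699, 0.001, 0.001]
force: [-0.6, -1.1, 6.2]
finger_gap: 0.572
gripper_force: 43.2
```

```bash
python3 -c "
from h import *; go(.5471,.0279,.0506,2.007-np.pi/2)
from station import manip; s=manip.sense();print(s['ft_torque'],s['force'],s['tcp_pos'])"
```

```text
t 28.12 yaw 1.549 travel [0.0002, -0.001, 0.0006] turn [0.0008, -0.0004, 0.3542] rows 0.02306515179915005 8.90386903486636
[-0.02431069  0.03335646 -0.00645474] [-0.62705914 -1.13374218  6.16010478] [0.54792402 0.02771615 0.05106074]
```

Call:
{"api": "apply_moves", "payload": {"claw": [-1,-1,-1,-1,-1], "travel": [[0,-0.0005,0],[0,-0.0005,0],[0,-0.0005,0],[0,-0.0005,0],[0,-0.0005,0]], "turn": [[0,0,0.025],[0,0,0.05],[0,0,0.08],[0,0,0.11],[0,0,0.14]]}}

```text
t: 28.53
tcp_pos: [0.5475, 0.0277, 0.0511]
tool_rot: [0.851, 0.526, 0.001, 0.001]
force: [-0.5, -0.1, 6.8]
finger_gap: 0.571
gripper_force: 43.2
```

Call:
{"api": "apply_moves", "payload": {"claw": [-1,-1,-1,-1,-1], "travel": [[0,0,0],[0,0,0],[0,0,0],[0,0,0],[0,0,0]], "turn": [[0,0,0.03],[0,0,0.06],[0,0,0.09],[0,0,0.12],[0,0,0.14]]}}

```text
t: 28.95
tcp_pos: [0.5475, 0.0278, 0.0511]
tool_rot: [0.945, 0.328, 0.001, 0.001]
force: [-0.7, 0.2, 6.7]
finger_gap: 0.575
gripper_force: 43.2
```

Call:
{"api": "apply_moves", "payload": {"claw": [-1,-1,-1,-1,-1], "travel": [[0,0,0],[0,0,0],[0,0,0],[0,0,0],[0,0,0]], "turn": [[0,0,0.025],[0,0,0.05],[0,0,0.065],[0,0,0.07],[0,0,0.07]]}}

```text
t: 29.37
tcp_pos: [0.5476, 0.0278, 0.0511]
tool_rot: [0.975, 0.224, 0.001, 0.0]
force: [-0.8, -0.7, 6.4]
finger_gap: 0.572
gripper_force: 43.2
```

```bash
python3 -c "
from h import *; go(.5471,.0279,.0506,2.007-np.pi/2)
from station import manip; s=manip.sense();print(s['ft_torque'],s['force'],s['tcp_pos'])"
```

```text
t 29.37 yaw 0.451 travel [-0.0005, -0.0004, 0.0006] turn [0.0005, -0.0007, 0.0047] rows 0.016594873665864353 0.11909837960788064
[-0.00212047  0.01622298  0.00459921] [-0.78047837 -0.68790265  6.39621326] [0.54758485 0.02775254 0.05107122]
```

Quarter turn done with no resistance. I'll let it rise and check that the groove catches.

Call:
{"api": "apply_moves", "payload": {"claw": [-1,-1,-1,-1], "travel": [[0,0,-0.002],[0,0,-0.004],[0,0,-0.0048],[0,0,-0.0048]], "turn": [[0,0,0],[0,0,0],[0,0,0],[0,0,0]]}}

```text
t: 29.7
tcp_pos: [0.5475, 0.0277, 0.0546]
tool_rot: [0.975, 0.224, 0.001, 0.0]
force: [0.6, -0.3, 4.4]
finger_gap: 0.572
gripper_force: 43.0
```

Call:
{"api": "apply_moves", "payload": {"claw": [-1,-1,-1], "travel": [[0,0,-0.001],[0,0,-0.001],[0,0,-0.001]], "turn": [[0,0,0],[0,0,0],[0,0,0]]}}

```text
t: 29.95
tcp_pos: [0.5474, 0.0277, 0.0551]
tool_rot: [0.975, 0.224, 0.001, 0.0]
force: [1.5, 0.6, 2.7]
finger_gap: 0.569
gripper_force: 42.8
```

Call:
{"api": "apply_moves", "payload": {"claw": [-1,-1,-1], "travel": [[0,0,-0.001],[0,0,-0.001],[0,0,-0.001]], "turn": [[0,0,0],[0,0,0],[0,0,0]]}}

```text
t: 30.2
tcp_pos: [0.5472, 0.0277, 0.0555]
tool_rot: [0.975, 0.224, 0.001, 0.0]
force: [4.8, 0.6, -3.3]
finger_gap: 0.569
gripper_force: 42.5
```

Call:
{"api": "apply_moves", "payload": {"claw": [0.6,0.6,0.6,0.6,0.6], "travel": [[0,0,0],[0,0,0],[0,0,0],[0,0,0],[0,0,0]], "turn": [[0,0,0],[0,0,0],[0,0,0],[0,0,0],[0,0,0]]}}

```text
t: 30.62
tcp_pos: [0.5455, 0.028, 0.0557]
tool_rot: [0.975, 0.224, -0.001, -0.0]
force: [-0.3, 0.2, 0.5]
finger_gap: 0.801
gripper_force: 0.0
```

Call:
{"api": "apply_moves", "payload": {"claw": [0.6,0.6,0.6,0.6,0.6], "travel": [[0,0,-0.02],[0,0,-0.05],[0,0,-0.09],[0,0,-0.12],[0,0,-0.12]], "turn": [[0,0,0],[0,0,0],[0,0,0],[0,0,0],[0,0,0]]}}

```text
t: 31.03
tcp_pos: [0.5496, 0.0275, 0.1567]
tool_rot: [0.975, 0.224, 0.005, 0.002]
force: [0.5, -0.0, -0.6]
finger_gap: 0.799
gripper_force: 0.0
```

```bash
python3 - <<'E'
from h import *
from station import manip
s=manip.snapshot('scene');X=cloud(s);X4=cloud(np.load('scene5.npz'))
m=(np.hypot(X[...,0]-.547,X[...,1]-.028)<.032)&(X[...,2]<.12)
print([(round(float(z),3),int((m&(X[...,2]>z)&(X[...,2]<z+.003)).sum())) for z in np.arange(.07,.118,.003)])
Q=X[m&(X[...,2]>.093)&(X[...,2]<.101)]
print(len(Q),np.median(Q,0),cv2.minAreaRect((Q[:,:2]*1000).astype(np.float32)))
cv2.imwrite('pics/s7.png',cv2.resize(s['pixels'][200:280,310:390,::-1],(600,600),interpolation=cv2.INTER_CUBIC))
E
```

```text
[(0.07, 16), (0.073, 1), (0.076, 6), (0.079, 24), (0.082, 43), (0.085, 50), (0.088, 37), (0.091, 46), (0.094, 138), (0.097, 218), (0.1, 7), (0.103, 7), (0.106, 8), (0.109, 3), (0.112, 0), (0.115, 0)]
372 [0.55055503 0.02337906 0.09731781] ((547.7698364257812, 26.475574493408203), (34.8211555480957, 52.98511505126953), 26.83294105529785)
```

View pics/s7.png

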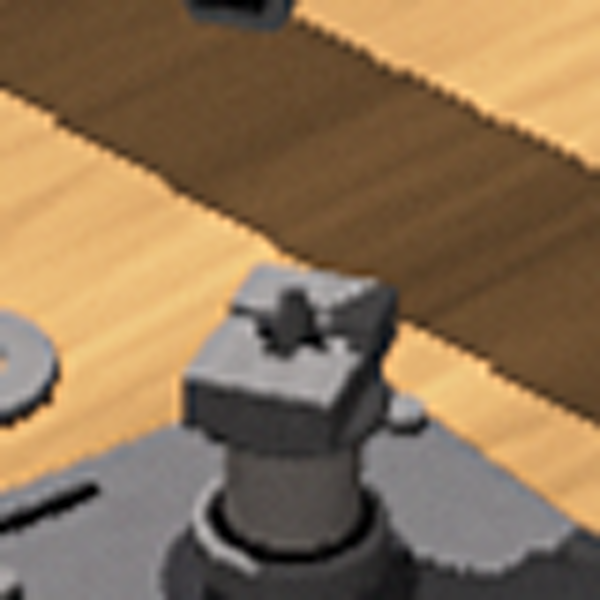

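The plate's top is level at about 97.3 mm (97.5 when locked) and the pin lies in the cross groove. I'll settle the arm and hand in.

Call:
{"api": "apply_moves", "payload": {"claw": [0.6,0.6,0.6,0.6,0.6], "travel": [[0,0,-0.03],[0,0,-0.05],[0,0,-0.05],[0,0,-0.05],[0,0,-0.05]], "turn": [[0,0,0],[0,0,0],[0,0,0],[0,0,0],[0,0,0]]}}

```text
t: 31.5
tcp_pos: [0.545, 0.028, 0.1902]
tool_rot: [0.975, 0.224, -0.002, -0.001]
force: [0.3, -0.9, -0.6]
finger_gap: 0.802
gripper_force: 0.0
```

```bash
python3 -c "
from station import manip; print(manip.sign_off())"
```

```text
the job is handed in; nothing more can be done
None
```

I handed the job in at 31.5 s with the spacer, washer and lock plate on the spindle and the pin in the plate's cross groove; sign-off returned no verdict, and I viewed 11 pictures, one over the limit of 10.

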